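# Draw two display-stand boards together with a cam lock

## Task

Join the two boards of the knock-down display stand: slide the loose board gently up to the fixed one until its hook bolt stops inside the open mouth of the cam lock, then turn the cam clockwise (seen from above) about half a turn by its thumb bar, until the hook has drawn the bolt in tight, the loose board is pressed against the cheeks and you feel the turn become clearly stiff. Stop there without overtightening, let go, and leave the other things on the table alone.

Things in the scene. Friction and masses are not known exactly. Their poses are not given: they have to be found in the camera images.
- deck: fixed plywood board carrying the cam lock: 150 mm (its x) by 190 mm (y from -45 to +145 mm), 12 mm thick. Origin on the cam's vertical axis at table height. The cam's mouth and the joint face its -y side. Joined, the loose board's axes are parallel to this board's (+y the same way) and the x = 0 lines coincide
- slot (a point): front of the guide slot on the fixed board's x = 0, 70 mm from the cam axis towards -y, 18 mm high. Slot 13 mm wide, 24 mm long, flared to about 32 mm at its front, open on top, between two fixed plywood cheeks 36 mm high reaching to x +-72 mm. The loose board seats on their rubber-backed front faces (giving 1 mm per 25 N), really up to 2.5 mm nearer or farther than this point: not reported
- panel: loose plywood board lying on the table, 0.45 to 0.85 kg: 150 mm (its x) by 130 mm (its y), 12 mm thick, origin at the centre of its underside. At its +y edge a mating block 130 mm wide, 20 mm thick, 36 mm high; from the block's face (y = +65 mm) a hook bolt sticks out along +y, its shank 8 mm thick with axis 28 mm above the table
- panel_rib (a point): centre of the upright grip rib on the loose board: 70 mm long (board's x), 18 mm thick (board's y), from 12 to 48 mm above the table; this point is 36 mm up, at y = -5 mm of the board. The mating block's back is 41 mm from the rib's side
- bolt_pin (a point): middle of the upright pin that ends the loose board's hook bolt: 10 mm across, from 15 to 32 mm above the table (this point 18.5 mm), 112.5 mm from that board's origin along its +y. Home in the mouth it stops against the cam's hub, its centre about 29 mm from the cam axis (33 mm or less will do); snug it is about 19 to 25 mm from the axis
- cam_grip (a point): grip point of the cam's thumb bar, on the cam axis 62 mm above the table. Bar 44 mm long (its y), 12 mm thick (its x), from 43 to 73 mm above the table; below it the cam ends 23 mm and the bolt's shank 32 mm above the table. Turns with the cam; at cam angle 0 the bar points along the fixed board's y
- cam (a joint): cam angle, rad, growing clockwise seen from above, range -0.15 to 4; 0: mouth squarely open to the bolt (starts within 0.1). The hook catches the pin at about 0.5 and draws it in 3.5 mm per rad. Turning takes 0.1 N m or so until the loose board meets the cheeks, somewhere between 1.8 and 3.5; then the torque climbs, unevenly, within some 0.3 rad; it is snug at 0.3 to 0.5 N m
- paint_jar: bystander: amber paint jar, 44 mm across, 62 mm tall, standing on the fixed board; origin at the centre of its underside
- paint_bottle: bystander: grey paint bottle, 36 mm across, 95 mm tall, standing on the fixed board; origin at the centre of its underside
- paint_plate: bystander: white plate, 170 mm across, 18 mm high; origin at the centre of its underside
- brush: bystander: paint brush 160 mm long lying along its x; origin under its middle
- beaker: bystander: clear beaker 72 mm across, 95 mm tall; origin at the centre of its underside
- tape_roll: bystander: roll of card tape lying flat, 90 mm across, 24 mm high; origin at the centre of its underside
- scissors: bystander: scissors 150 mm long, lying flat, blades along +x; origin at the pivot end of the blades, on the table
Things that resemble listed ones, but are neither listed nor needed, are in the scene too. Leave any blue or pink look-alike of the panel alone.

How it is judged:
On the way, in this order (a step that is already met when the one before it is completed fails the run):
1. the bolt's pin is in the mouth of the cam, against the hub, before the cam is turned (horizontal distance between bolt_pin and deck below 0.033 m and value of joint cam below 0.4 rad), for 0.2 s.
2. the cam is turned and its hook draws on the bolt (value of joint cam above 1.6 rad and horizontal distance between bolt_pin and deck below 0.0265 m and contact force between panel and deck above 15 N), for 0.2 s.
At the end, for the whole second after the job is handed in: The cam is turned past 1.6 rad, the pin is within 26.5 mm of the cam axis, the hook pulls on it with more than 15 N (never over 50 N), and the loose board lies flat (0.05 rad), square to the fixed one within 0.05 rad and at rest (all of step 2 and angle between the y axis of panel and the y axis of deck, either way round below 0.05 rad and angle between panel's own z axis and vertical below 0.05 rad and linear speed of panel below 0.02 m/s); the robot touches nothing.
It fails at once if the bolt loads the cam with more than 50 N (rammed in or overtightened) (contact force between panel and deck above 50 N).
It fails at once if a bystander is moved by more than 20 mm (distance of any of paint_jar, paint_bottle, paint_plate, brush, beaker, tape_roll, scissors from where it was at the start of the episode above 0.02 m).
It also fails if it takes over 72 s, if anything falls off the work surface, if the arm or the gripper's body presses on something with over 40 N, if the wrist force passes 120 N, or if a joint passes its speed limit or range.

## Robot

A 6-joint arm with a two-finger parallel gripper is mounted at the origin on the work surface. World frame = base frame: x ahead of the robot, y to its left, z up, the work surface at z = 0. Lengths are in m, angles in rad, forces in N, time in s.
With the tool pointing down it reaches from about 0.275 to 1 m from the base axis. Payload 8.4 kg.
Tool frame: the origin (TCP) lies at the very end of the fingers, on their centre line; the grasp point (between the pads) lies arm.pinch_z behind it (arm.pinch_z is the distance from the TCP to the grasp point, in m); x points along the fingers, z is the direction in which the jaws open and shut, and the axes are right-handed (so a half turn about x gives the same grasp; the last joint's range is limited). The gripper opens to 85 mm and grips with 20 to 120 N. Pads are 22 mm wide; open, the fingers measure 114 mm over their backs; the gripper's body (76 mm by 85 mm) begins 54 mm behind the grasp point. The pads swing forward as they close: fully open they stand 13 mm farther back than shut.
Start: joints at [1.178, 0.353, 1.633, -0, 1.155, -0.002], TCP at [0.238, 0.578, 0.231] pointing down, gripper open.
Joint ranges: [-2.63, 2.63], [-0.92, 2.1], [0.06, 2.66], [-1.3, 4.44], [0, 2.69], [-3.02, 3.02]. Speed limits (rad/s): [2.22, 2.22, 2.79, 3.14, 3.14, 3.14].

## Interface

Orientations are given as [roll, pitch, yaw] about the fixed x, y, z axes, in that order (R = Rz(yaw) Ry(pitch) Rx(roll)).
In Python, from cell import readout, vision, ticket, arm gives the robot as it stands.
- The arm moves only by the tool step_arm, never from a script. Its argument "series" is a list that holds one entry, the list of rows, each a list of 5 numbers: the shift along the tool's x, y, z each as a share of 200 mm, from -1 to 1, then the turn about the tool's x as a share of pi rad, from -1 to 1, then the gripper's target within -1 to 1 (shut at 1, half-way at 0, fully open at -1). A call has 1 to 20 rows; each row is the pose to reach, as a shift and turn from the pose commanded when the call began, along the tool's axes at that moment, turning the shorter way round; what a row does not reach only later rows make up. A row lasts 1/8 s, in which the tool goes at most 62.5 mm and 10.7 degrees, less where a joint would pass 70% of its speed; a pose out of reach is approached as far as the arm can. A call with a number of a shift or a turn outside -1 to 1 is refused whole. A call with a gripper value outside its range is refused whole. The fingers move at their own pace and stop on an object; "squeeze" is the grip in N (left out, the last holds). Time passes only in rows, so rows that repeat a pose let the fingers close. It gives the time, the measured TCP pose, the force and the opening at its end, in the units of the state.
- readout.state(): the state, without advancing time (a new reading comes with each control period).
- vision.camera(name): name is "scene" or "top" or "wrist"; returns a dict with "pixels" (400x640x3 uint8, blue, green, red), "range_z" (400x640 float32, m along the optical axis (not along the pixel's ray), 0 where there is no reading), "intrinsics" (3x3 intrinsics, pixels), "R" (3x3) and "t" (3): a world point X has camera coordinates R X + t. Camera axes: x right, y down, z forward; pixel columns grow to the right and rows downward; lengths in m; the calibration is good to about 2 mm. A picture is of the moment at which its call begins.
- ticket.close_job(): hands the job in, once; it reports no verdict.
The state is a dict: "time_s": time; "q": joint angles; "qd": joint speeds; "joint_torque": joint torques, N m; "tool_pos": TCP position; "eef_rot": TCP orientation; "force": force on the tool from outside, world axes, zero at the start; "torque": the same for the moment, N m; "gripper_width": finger opening in m.
Only numpy, scipy, OpenCV 4.12 (cv2) and the standard library are available. Lean on these libraries where they do the work, as an engineer would, in place of code of your own. Each camera call takes 0.05 s, during which the arm holds its last target.

## Working session

There is one attempt and no reset: what is moved stays moved. The work goes in short steps, Python scripts to look and compute and a tool call to move; the robot and the scene stay as the last step left them, time stands still between calls to the robot, and variables do not carry over. Pictures are saved under pics/ and viewed, and the job is handed in when it is done.

Besides the shell and the picture viewer there is one more tool, called after "Emit:" by a JSON object that holds its "api" and its "payload". step_arm: Moves the arm, as the interface text tells. Its arguments: {"type":"object","properties":{"series":{"type":"array","items":{"type":"array","items":{"type":"array","items":{"type":"number","minimum":-1,"maximum":1}}}},"squeeze":{"type":"number"}},"required":["series"]}

```bash
mkdir -p pics; ls; python3 - <<'E'
from cell import readout, vision, ticket, arm
import cv2, numpy as np
print(readout.state()); print([a for a in dir(arm) if a[0]!='_'], arm.pinch_z)
for n in ("scene","top","wrist"):
    c=vision.camera(n); cv2.imwrite(f"pics/{n}0.png",c["pixels"]); np.savez(f"{n}0.npz",**c); print(n,c["intrinsics"],c["R"],c["t"])
E
```

```text
pics
{'time_s': 0.0, 'q': array([ 1.17761683e+00,  3.53650988e-01,  1.63416632e+00, -2.34276482e-05,
        1.15517791e+00, -2.41472632e-03]), 'qd': array([ 1.50554985e-03, -1.18210767e-03, -7.01053451e-05, -9.45431434e-04,
       -2.27147765e-04, -1.06614734e-04]), 'joint_torque': array([-3.48588183e-03, -6.05245399e+01, -3.42058825e+01, -4.24194559e-04,
        9.73952789e-03,  2.44919545e-05]), 'tool_pos': array([0.23788811, 0.57742919, 0.23054613]), 'eef_rot': array([-3.12873661,  1.5693936 , -1.94869558]), 'force': array([ 0.33182909, -0.25167792, -0.99956149]), 'torque': array([-0.05096458,  0.00447647, -0.04414859]), 'gripper_width': 0.08524197661273968}
['MotionError', 'pinch_z'] 0.0187
scene [[388.6463363    0.         323.508678  ]
 [  0.         388.6463363  201.97797109]
 [  0.           0.           1.        ]] [[-0.61460475  0.78877737  0.00955305]
 [ 0.57569822  0.45678979 -0.67817007]
 [-0.53928894 -0.41130688 -0.7348429 ]] [ 0.31109539 -0.21938483  1.44632969]
top [[433.05525435   0.         315.64644745]
 [  0.         433.05525435 203.5487754 ]
 [  0.           0.           1.        ]] [[-0.00109506 -0.99989334 -0.01456411]
 [-0.99084962  0.00305059 -0.13493601]
 [ 0.13496605  0.01428308 -0.99074727]] [0.00522438 0.51048484 1.13275034]
wrist [[300.21838867   0.         322.45837304]
 [  0.         300.21838867 200.71968318]
 [  0.           0.           1.        ]] [[ 3.79478941e-01  9.25200250e-01 -4.80272121e-04]
 [ 8.88117373e-01 -3.64123486e-01  2.80466788e-01]
 [ 2.59313064e-01 -1.06857778e-01 -9.59863610e-01]] [-0.62598955 -0.03763899  0.37850558]
```

View pics/scene0.png

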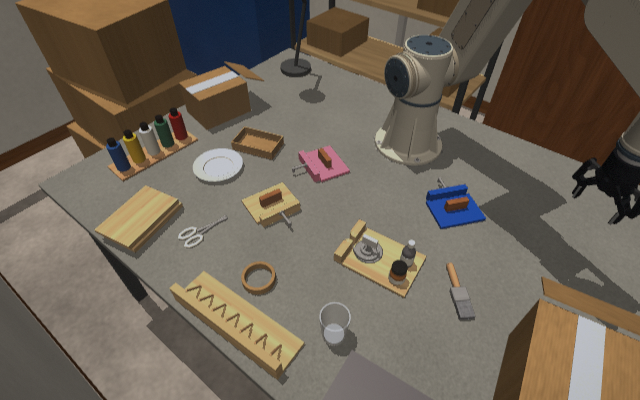

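View pics/top0.png

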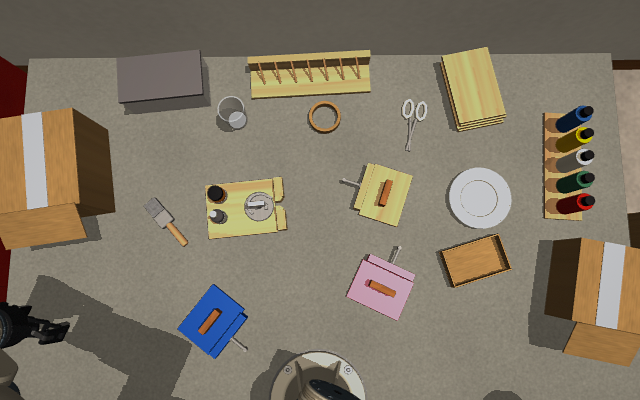

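View pics/wrist0.png

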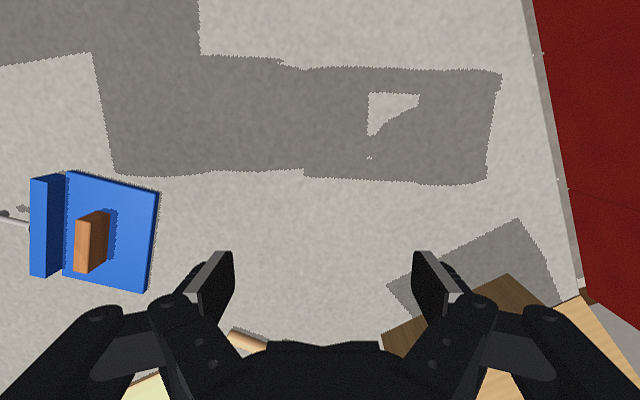

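The top view shows three hook-bolt boards: natural plywood at about (385,193), pink at (380,287) and blue at (212,321). The task rules out blue and pink, so the plywood one is the panel. The deck, with its cam, is at about (245,208). I'll enlarge both to confirm.

```bash
cat > h.py <<'E'
import numpy as np, cv2
def load(n): return dict(np.load(n+".npz"))
def pix(c,X):
    p=c["intrinsics"]@(c["R"]@np.asarray(X,float)+c["t"]); return p[:2]/p[2]
def atz(c,uv,z):
    d=c["R"].T@np.linalg.inv(c["intrinsics"])@np.array([uv[0],uv[1],1.]); o=-c["R"].T@c["t"]
    return o+d*(z-o[2])/d[2]
def cloud(c):
    Z=c["range_z"]; v,u=np.mgrid[:Z.shape[0],:Z.shape[1]]
    P=np.stack([u,v,np.ones_like(u)],-1)@np.linalg.inv(c["intrinsics"]).T*Z[...,None]
    return (P-c["t"])@c["R"]
def crop(c,x0,y0,x1,y1,s,name):
    im=cv2.resize(c["pixels"][y0:y1,x0:x1],None,fx=s,fy=s,interpolation=cv2.INTER_CUBIC); cv2.imwrite("pics/"+name+".png",im)
E
python3 - <<'E'
from h import *
c=load("top0"); crop(c,195,155,425,250,3.4,"c_top0")
s=load("scene0"); crop(s,235,170,435,300,4,"c_scene0")
P=cloud(c)
for uv in [(260,206),(385,193),(370,210),(230,220),(300,250),(395,175),(374,190),(280,190),(280,218),(350,182)]:
    print(uv,P[uv[1],uv[0]].round(4))
E
```

```text
(260, 206) [0.5024 0.1523 0.049 ]
(385, 193) [ 0.5362 -0.1808  0.0499]
(370, 210) [ 0.4951 -0.1441  0.0136]
(230, 220) [0.4687 0.2394 0.0123]
(300, 250) [ 0.3871  0.0479 -0.0054]
(395, 175) [ 0.5923 -0.2148  0.0136]
(374, 190) [ 0.5503 -0.156   0.0145]
(280, 190) [0.5477 0.1007 0.0355]
(280, 218) [0.4712 0.0996 0.0387]
(350, 182) [ 0.5696 -0.0892  0.0324]
```

View pics/c_top0.png

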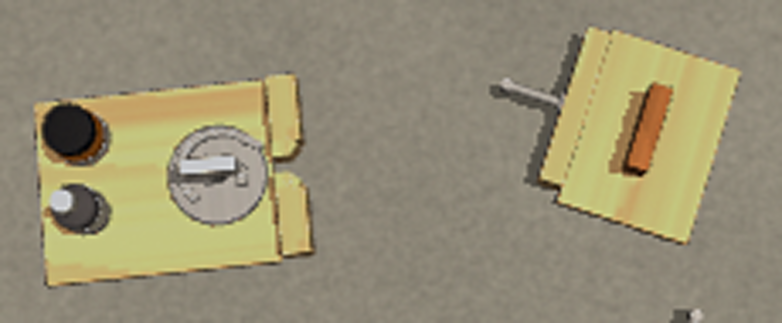

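View pics/c_scene0.png

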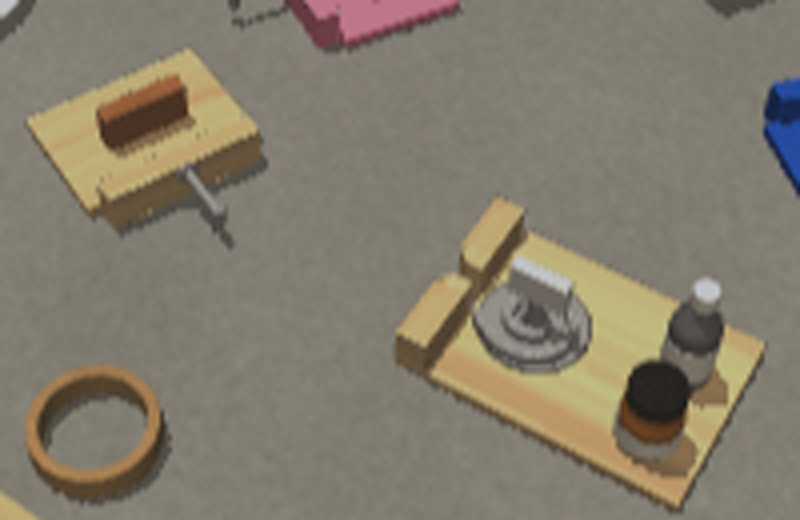

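The crop confirms it. The plywood board at (640,130) has an orange rib and a bolt pointing left to a pin at about (497,88). The deck has two cheeks at (283,115)/(293,215), and the cam's thumb bar is at (207,165). Next I'll measure the poses.

```bash
python3 - <<'E'
from h import *
c=load("top0")
f=lambda u,v,z: atz(c,(195+(u+.5)/3.4-.5,155+(v+.5)/3.4-.5),z)
print("deck"); D=[f(37,102,.012),f(48,286,.012),f(284,262,.012),f(265,83,.012)]
for d in D: print(d.round(4))
print(np.linalg.norm(D[0]-D[1])); a=D[0]-D[1]; print("yaw",np.arctan2(-a[0]*0+a[1],a[0]))
m=(D[0]+D[1])/2; yaw=np.arctan2(a[1],a[0]); y=np.array([-np.sin(yaw),np.cos(yaw)]); print("cam axis",m[:2]-.145*y)
bar=[f(180,165,.073),f(236,163,.073)]; print("bar",bar,np.linalg.norm(bar[0]-bar[1]))
print("cheek fr", f(300,80,.036),f(313,250,.036))
print("panel"); Pn=[f(613,30,.012),f(741,70,.012),f(688,243,.012),f(557,203,.012)]
for d in Pn: print(d.round(4))
b=f(587,27,.036),f(541,184,.036); print("block",b, np.linalg.norm(b[0]-b[1]))
a=Pn[1]-Pn[2]; print(np.linalg.norm(a),"yaw",np.arctan2(a[1],a[0]))
r=f(660,88,.048),f(636,172,.048); print("rib",r,np.linalg.norm(r[0]-r[1]), (r[0]+r[1])/2)
print("pin",f(500,86,.032))
# cloud
P=cloud(c)
def sel(x0,x1,y0,y1,z0,z1):
    m=(P[...,0]>x0)&(P[...,0]<x1)&(P[...,1]>y0)&(P[...,1]<y1)&(P[...,2]>z0)&(P[...,2]<z1); return P[m]
for nm,q in (("rib",sel(.45,.65,-.25,-.1,.042,.06)),("bar",sel(.4,.6,.1,.2,.065,.085)),("bartop?",sel(.4,.6,.1,.2,.04,.09))):
    print(nm,len(q),cv2.minAreaRect(q[:,:2].astype(np.float32)*1000),np.median(q[:,2]), q[:,2].max())
E
```

```text
deck
[0.5675 0.3101 0.012 ]
[0.4175 0.2962 0.012 ]
[0.4364 0.1068 0.012 ]
[0.5825 0.1239 0.012 ]
0.1505869487325324
yaw 0.0921707904075052
cam axis [0.5058348  0.15875966]
bar [array([0.50679809, 0.18143724, 0.073     ]), array([0.50821553, 0.13834883, 0.073     ])] 0.043111709857922086
cheek fr [0.58016253 0.09310263 0.036     ] [0.44407407 0.08162255 0.036     ]
panel
[ 0.6254 -0.1604  0.012 ]
[ 0.5917 -0.2636  0.012 ]
[ 0.4509 -0.2169  0.012 ]
[ 0.4834 -0.1126  0.012 ]
block (array([ 0.62243481, -0.13662438,  0.036     ]), array([ 0.49586194, -0.09818791,  0.036     ])) 0.13228020788384373
0.14836685795228377 yaw -0.3201354019799017
rib (array([ 0.57027062, -0.19187952,  0.048     ]), array([ 0.50361132, -0.17157759,  0.048     ])) 0.06968235773457321 [ 0.53694097 -0.18172856  0.048     ]
pin [ 0.57543299 -0.06675136  0.032     ]
rib 180 ((550.3109130859375, -158.62432861328125), (76.0157699584961, 69.78065490722656), 65.06444549560547) 0.04810594077978475 0.056557505462910544
bar 82 ((507.0792236328125, 162.049072265625), (12.076358795166016, 44.651039123535156), 5.453539848327637) 0.0727649799606952 0.07706908872025586
bartop? 118 ((510.91192626953125, 143.76974487304688), (80.41241455078125, 137.74813842773438), 89.29056549072266) 0.07090519164401382 0.07706908872025586
```

```bash
cat >> h.py <<'E'
from scipy.spatial.transform import Rotation as Ro
def tool(s):
    return Ro.from_euler("xyz",s["eef_rot"]).as_matrix()
def plan(s,p,jaw=None):
    "shares to bring TCP to p with tool z along world yaw dir (jaw = angle of tool z in xy, mod pi)"
    R=tool(s); d=R.T@(np.asarray(p)-s["tool_pos"])/.2
    t=0
    if jaw is not None:
        cur=np.arctan2(R[1,2],R[0,2]); e=jaw-cur   # ccw from above
        e=(e+np.pi/2)%np.pi-np.pi/2
        t=-e/np.pi  # tool x down: positive turn = clockwise from above
    return d.round(4),round(t,4)
E
python3 - <<'E'
from h import *; from cell import readout
s=readout.state(); print(tool(s).round(3))
print(plan(s,[.537,-.182,.20],np.pi/2-.305), plan(s,[.507,.16,.2],np.pi/2+.09))
w=load("wrist0"); print("cam centre in tool", tool(s).T@(-w["R"].T@w["t"]-s["tool_pos"]))
print(tool(s).T@w["R"].T)
E
```

```text
[[-0.    -0.925  0.381]
 [-0.001  0.381  0.925]
 [-1.     0.    -0.001]]
(array([ 0.1568, -2.8292, -2.9415]), np.float64(-0.0273)) (array([ 0.1552, -2.0391, -1.4176]), np.float64(-0.1531))
cam centre in tool [-0.14284325  0.07102876  0.00127242]
[[-6.01178268e-04 -2.80470035e-01  9.59862593e-01]
 [ 1.60181552e-03 -9.59861805e-01 -2.80468802e-01]
 [ 9.99998536e-01  1.36891105e-03  1.02630931e-03]]
```

Emit:
{"api": "step_arm", "payload": {"series": [[[0.1, -1, -0.7, -0.15, 0], [0.1, -1, -0.7, -0.15, 0], [0.1, -1, -0.7, -0.15, 0], [0.1, -1, -0.7, -0.15, 0], [0.1, -1, -0.7, -0.15, 0]]]}}

```text
time_s: 0.78
tool_pos: [0.371, 0.3689, 0.2108]
eef_rot: [2.711, 1.569, -1.925]
force: [-0.3, 0.4, -0.0]
gripper_width: 0.0428
```

```bash
python3 - <<'E'
from h import *; from cell import readout
s=readout.state(); print(s["time_s"],s["tool_pos"],tool(s).round(3),s["gripper_width"])
print(plan(s,[.525,.13,.20],np.pi/2+.09))
E
```

```text
0.775 [0.3710028  0.36890948 0.21082868] [[-0.001 -0.997 -0.076]
 [-0.002 -0.076  0.997]
 [-1.     0.001 -0.001]] 0.042794011326671225
(array([ 0.0555, -0.6769, -1.2496]), np.float64(-0.0044))
```

Emit:
{"api": "step_arm", "payload": {"series": [[[0.05, -0.3, -0.5, 0, 0], [0.05, -0.7, -1, 0, 0], [0.05, -0.7, -1, 0, 0], [0.05, -0.7, -1, 0, 0], [0.05, -0.7, -1, 0, 0], [0.05, -0.7, -1, 0, 0]]]}}

```text
time_s: 1.52
tool_pos: [0.5249, 0.1848, 0.201]
eef_rot: [1.141, 1.57, 2.791]
force: [-0.5, 0.7, -0.6]
gripper_width: 0.0428
```

```bash
cat > snap.py <<'E'
import sys; from h import *; from cell import readout, vision
n,out=sys.argv[1:3]; c=vision.camera(n); np.savez(out+".npz",**c); cv2.imwrite(f"pics/{out}.png",c["pixels"])
s=readout.state(); print(s["time_s"],s["tool_pos"].round(4),s["eef_rot"].round(4),s["gripper_width"].round(4),s["force"].round(2),s["torque"].round(3),s["q"].round(3))
E
python3 snap.py wrist w1
```

```text
Traceback (most recent call last):
  File "snap.py", line 3, in <module>
    s=readout.state(); print(s["time_s"],s["tool_pos"].round(4),s["eef_rot"].round(4),s["gripper_width"].round(4),s["force"].round(2),s["torque"].round(3),s["q"].round(3))
                                                                                      ^^^^^^^^^^^^^^^^^^^^^^^^
AttributeError: 'float' object has no attribute 'round'
```

View pics/w1.png

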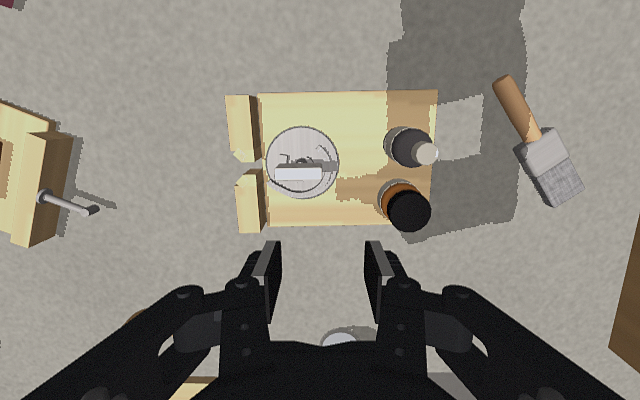

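```bash
sed -i 's/s\["gripper_width"\].round(4)/round(s["gripper_width"],4)/' snap.py; python3 - <<'E'
from h import *
c=load("w1"); crop(c,215,80,445,245,3.4,"c_w1")
E
```

```text
(no output)
```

View pics/c_w1.png

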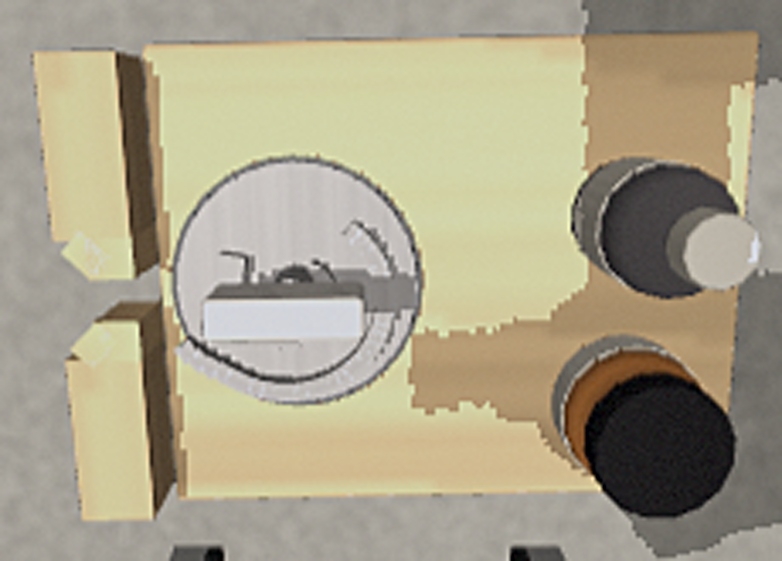

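```bash
python3 - <<'E'
from h import *
c=load("w1")
f=lambda u,v,z: atz(c,(215+(u+.5)/3.4-.5,80+(v+.5)/3.4-.5),z)[:2]
A,B,C=f(145,45,.012),f(758,33,.012),f(185,498,.012)
print("deck",A,B,C,"len",np.linalg.norm(A-B),np.linalg.norm(A-C)); 
d=B-A; yaw1=np.arctan2(-d[0],d[1]); d=C-A; yaw2=np.arctan2(d[1],d[0]); print(yaw1,yaw2)
front=[f(35,52,.036),f(56,243,.036),f(67,362,.036),f(85,520,.036)]; print("front",np.array(front).round(4))
ln=np.polyfit([p[0] for p in front],[p[1] for p in front],1); print("yaw front",np.arctan(ln[0]))
print("inner back corners", f(133,278,.036), f(118,304,.036), "inner front",f(108,276,.036),f(103,320,.036))
disc=[f(173,280,.023),f(424,280,.023),f(298,156,.023),f(298,404,.023)]; print("disc",np.array(disc).round(4), (disc[0]+disc[1])/2,(disc[2]+disc[3])/2)
b=[f(204,299,.073),f(363,296,.073),f(364,336,.073),f(206,341,.073)]; print("bar",np.mean(b,0)); d=b[1]+b[2]-b[0]-b[3]; print(np.linalg.norm(d)/2,np.arctan2(-d[0],d[1]))
P=cloud(c); q=P[(abs(P[...,0]-.507)<.05)&(abs(P[...,1]-.16)<.05)&(P[...,2]>.068)&(P[...,2]<.08)]
print(len(q),q.mean(0),cv2.minAreaRect(q[:,:2].astype(np.float32)*1000))
for uv in [(60,150),(110,450),(300,380),(500,200)]: print(P[80+int(uv[1]/3.4),215+int(uv[0]/3.4)].round(4))
E
```

```text
deck [0.43998814 0.11118808] [0.42123615 0.29794779] [0.58744701 0.12813064] len 0.18769876261832003 0.14842899562210882
0.1000716694968073 0.11439516895032807
front [[0.4455 0.085 ]
 [0.4993 0.0908]
 [0.5358 0.094 ]
 [0.5881 0.0998]]
yaw front 0.10279286685202886
inner back corners [0.50795246 0.11394184] [0.51629198 0.10952545] inner front [0.50795872 0.10639562] [0.52162729 0.10501576]
disc [[0.5098 0.1237]
 [0.5034 0.2027]
 [0.4687 0.1607]
 [0.5472 0.1656]] [0.50658967 0.16322571] [0.50794433 0.16314657]
bar [0.50910731 0.16266772]
0.04272519736694407 0.10697208060995894
620 [0.50885665 0.16241662 0.07293718] ((509.20916748046875, 161.96046447753906), (12.1185302734375, 43.443687438964844), 6.623831748962402)
[0.4723 0.0919 0.0365]
[0.564  0.1073 0.0344]
[0.54   0.1656 0.0178]
[0.477  0.2254 0.0124]
```

```bash
python3 - <<'E'
from h import *; from cell import readout
s=readout.state(); print(s["q"])
print(plan(s,[.575,-.16,.20],np.pi/2-.305))
E
```

```text
[ 3.36419827e-01  2.79203859e-01  1.81141701e+00  5.72390800e-04
  1.05162200e+00 -1.31573938e+00]
(array([ 0.0048, -0.1116, -1.7408]), np.float64(0.1229))
```

Emit:
{"api": "step_arm", "payload": {"series": [[[0, -0.06, -0.5, 0.06, 0], [0, -0.11, -0.9, 0.12, 0], [0, -0.11, -0.9, 0.12, 0], [0, -0.11, -0.9, 0.12, 0], [0, -0.11, -0.9, 0.12, 0]]]}}

```text
time_s: 2.2
tool_pos: [0.5613, 0.0079, 0.2013]
eef_rot: [0.765, 1.57, 2.04]
force: [-0.1, 0.0, -0.4]
gripper_width: 0.0428
```

```bash
python3 - <<'E'
from h import *; from cell import readout
s=readout.state(); print(plan(s,[.575,-.16,.20],np.pi/2-.305))
E
```

```text
(array([ 0.006 , -0.3103, -0.7831]), np.float64(0.0029))
```

Emit:
{"api": "step_arm", "payload": {"series": [[[0, -0.15, -0.4, 0, 0], [0, -0.31, -0.78, 0, 0], [0, -0.31, -0.78, 0, 0], [0, -0.31, -0.78, 0, 0], [0, -0.31, -0.78, 0, 0]]]}}

```text
time_s: 2.82
tool_pos: [0.5754, -0.1587, 0.2011]
eef_rot: [0.882, 1.57, 2.157]
force: [-0.8, 0.2, -0.5]
gripper_width: 0.0427
```

```bash
python3 snap.py wrist w2; python3 - <<'E'
from h import *
c=load("w2"); crop(c,180,60,440,260,3,"c_w2")
E
```

```text
2.875 [ 0.5754 -0.1586  0.2012] [0.9362 1.57   2.2125] 0.0426 [ 0.56 -0.57  0.6 ] [-0.014  0.004 -0.024] [-2.720e-01  3.400e-01  1.724e+00  1.000e-03  1.078e+00 -1.548e+00]
```

View pics/c_w2.png

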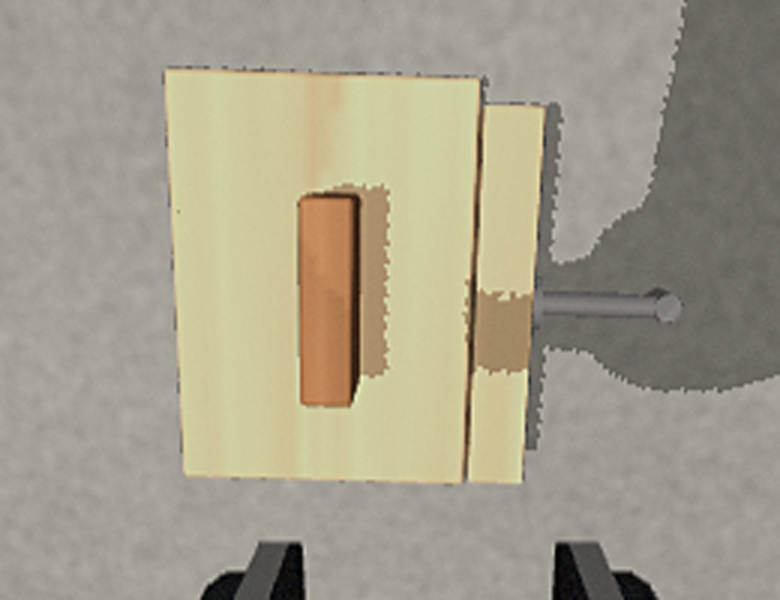

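The wrist crop shows the plywood panel. The rib top runs from about (300,197) to (352,406), the shank lies along row 304, and the pin top is at (668,306).

```bash
python3 - <<'E'
from h import *
c=load("w2")
f=lambda u,v,z: atz(c,(180+(u+.5)/3-.5,60+(v+.5)/3-.5),z)[:2]
K=[f(165,68,.012),f(480,77,.012),f(463,483,.012),f(185,475,.012)]
print(np.array(K).round(4))
d=K[3]-K[0]; print("left edge",np.linalg.norm(d),np.arctan2(d[1],d[0]))
b=[f(545,106,.036),f(523,483,.036)]; d=b[1]-b[0]; print("block",np.linalg.norm(d),np.arctan2(d[1],d[0]),(b[0]+b[1])/2)
pin=f(668,306,.032); print("pin",pin)
P=cloud(c); q=P[(P[...,2]>.0455)&(P[...,2]<.051)&(abs(P[...,0]-.537)<.06)&(abs(P[...,1]+.182)<.06)]
r=cv2.minAreaRect(q[:,:2].astype(np.float32)*1000); print(len(q),q.mean(0),r)
rib=np.array(r[0])/1000; d=pin-rib; print("rib->pin",np.linalg.norm(d),"yaw",np.arctan2(-d[0],d[1]))
d=pin-(b[0]+b[1])/2; print(np.linalg.norm(d),np.arctan2(-d[0],d[1]))
E
```

```text
[[ 0.4526 -0.2146]
 [ 0.4867 -0.1115]
 [ 0.6281 -0.1587]
 [ 0.5934 -0.2617]]
left edge 0.14853950901993834 -0.3227159951459555
block 0.1294705689356946 -0.31903988239979314 [ 0.56424627 -0.11594801]
pin [ 0.5786964  -0.07087171]
1265 [ 0.5405517  -0.18156826  0.04805536] ((542.003173828125, -182.33221435546875), (17.70522689819336, 69.85670471191406), 72.126953125)
rib->pin 0.11734494592755208 yaw -0.31802942765311515
0.047335809981835 -0.31022035440730716
```

```bash
python3 - <<'E'
from h import *; from cell import readout
s=readout.state(); print(plan(s,[.541,-.182,.019],np.pi/2-.318))
E
```

```text
(array([ 0.9109,  0.1299, -0.1622]), np.float64(0.0075))
```

Emit:
{"api": "step_arm", "payload": {"series": [[[0.2, 0.13, -0.162, 0.0075, 0], [0.45, 0.13, -0.162, 0.0075, 0], [0.65, 0.13, -0.162, 0.0075, 0], [0.75, 0.13, -0.162, 0.0075, 0], [0.83, 0.13, -0.162, 0.0075, 0], [0.88, 0.13, -0.162, 0.0075, 0], [0.91, 0.13, -0.162, 0.0075, 0], [0.91, 0.13, -0.162, 0.0075, 0]]], "squeeze": 40}}

```text
time_s: 3.88
tool_pos: [0.5412, -0.1841, 0.0194]
eef_rot: [-1.687, 1.571, -0.436]
force: [-0.1, 0.7, -0.2]
gripper_width: 0.0426
```

```bash
python3 - <<'E'
from h import *; from cell import readout
s=readout.state(); print(plan(s,[.541,-.182,.019],np.pi/2-.318),s["tool_pos"],s["force"],s["torque"])
E
```

```text
(array([0.0019, 0.0042, 0.0099]), np.float64(-0.0006)) [ 0.54118076 -0.18413848  0.0193894 ] [-0.13098364  0.66622824 -0.23933312] [-0.01877025  0.04565755 -0.00202423]
```

Emit:
{"api": "step_arm", "payload": {"series": [[[0, 0, 0.01, 0, 0.2], [0, 0, 0.01, 0, 0.5], [0, 0, 0.01, 0, 1], [0, 0, 0.01, 0, 1], [0, 0, 0.01, 0, 1], [0, 0, 0.01, 0, 1]]], "squeeze": 40}}

```text
time_s: 4.62
tool_pos: [0.5422, -0.1827, 0.02]
eef_rot: [-1.762, 1.57, -0.511]
force: [-0.8, -1.3, 6.2]
gripper_width: 0.0172
```

```bash
python3 snap.py top t1;  python3 - <<'E'
from h import *; from cell import readout
s=readout.state()
th=.104; ey=np.array([-np.sin(th),np.cos(th)]); cam=np.array([.5092,.1625])
for dd in (.0295+.06,.0295+.03,.0295): 
    rib=cam-ey*(dd+.1175); print(rib,plan(s,[*rib,s["tool_pos"][2]],np.pi/2+th))
R=tool(s); print("jaw yaw",np.arctan2(R[1,2],R[0,2])-np.pi/2)
E
```

```text
4.675 [ 0.5422 -0.1827  0.02  ] [-1.762   1.5696 -0.5113] 0.0176 [-0.65 -1.67  5.62] [-0.292  0.174 -0.016] [-0.328  0.551  1.889 -0.     0.7   -1.578]
[ 0.53068921 -0.04338155] (array([-5.000e-04,  2.736e-01,  6.432e-01]), np.float64(-0.135))
[ 0.52757483 -0.01354365] (array([-6.000e-04,  3.353e-01,  7.799e-01]), np.float64(-0.135))
[0.52446046 0.01629426] (array([-7.000e-04,  3.970e-01,  9.166e-01]), np.float64(-0.135))
jaw yaw -0.320063302367275
```

Emit:
{"api": "step_arm", "payload": {"series": [[[-0.003, 0.04, 0.09, -0.025, 1], [-0.003, 0.08, 0.18, -0.05, 1], [-0.003, 0.12, 0.28, -0.08, 1], [-0.003, 0.16, 0.38, -0.11, 1], [-0.003, 0.2, 0.48, -0.135, 1], [-0.003, 0.24, 0.56, -0.135, 1], [-0.003, 0.265, 0.62, -0.135, 1], [-0.003, 0.274, 0.643, -0.135, 1], [-0.003, 0.274, 0.643, -0.135, 1], [-0.003, 0.274, 0.643, -0.135, 1]]]}}

```text
time_s: 5.92
tool_pos: [0.5302, -0.0426, 0.02]
eef_rot: [-0.063, 1.57, 1.611]
force: [-1.1, 5.1, 3.6]
gripper_width: 0.0171
```

```bash
python3 snap.py wrist w3; python3 snap.py top t2;python3 - <<'E'
from h import *
c=load("w3"); crop(c,250,40,450,190,4,"c_w3")
c=load("t2"); crop(c,195,150,395,260,4,"c_t2")
E
```

```text
5.975 [ 0.5302 -0.0426  0.02  ] [-0.1147  1.5699  1.5591] 0.0175 [-0.53  5.96  3.21] [ 0.688 -0.036  0.062] [-8.400e-02  5.090e-01  1.977e+00  1.000e-03  6.560e-01 -1.759e+00]
6.025 [ 0.5302 -0.0426  0.02  ] [-0.0457  1.5699  1.628 ] 0.0177 [-1.01  6.28  3.43] [ 0.734  0.033 -0.016] [-8.400e-02  5.090e-01  1.977e+00  1.000e-03  6.560e-01 -1.759e+00]
```

View pics/w3.png

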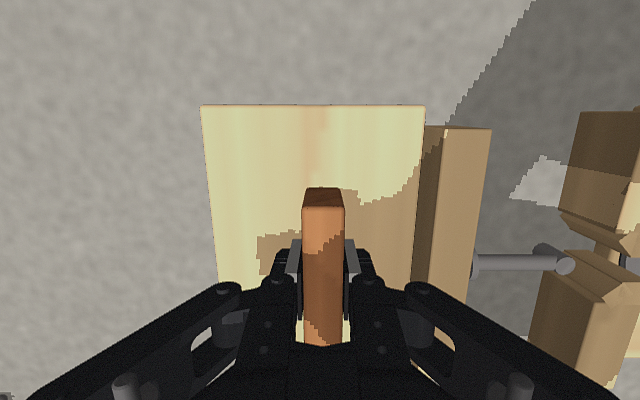

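View pics/c_t2.png

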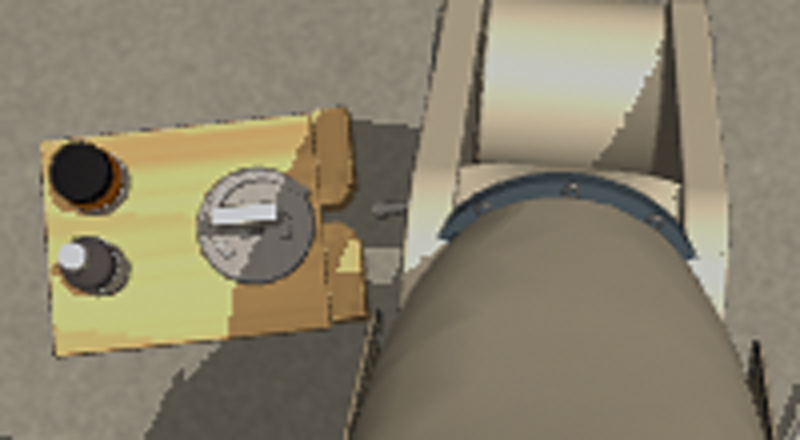

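```bash
python3 - <<'E'
from h import *
c=load("w3"); crop(c,465,180,640,320,4.5,"c_w3b")
E
```

```text
(no output)
```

View pics/c_w3b.png

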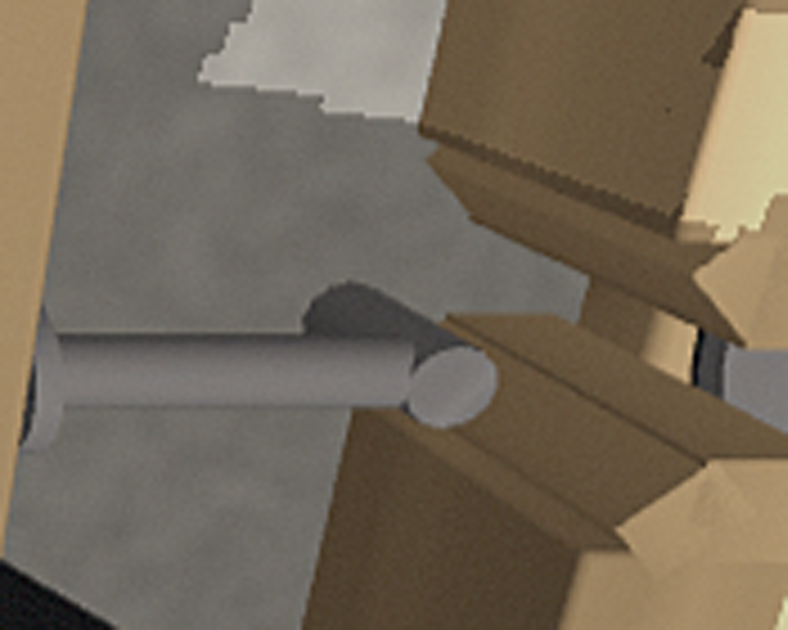

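```bash
python3 - <<'E'
from h import *
c=load("w3")
f=lambda u,v,z: atz(c,(465+(u+.5)/4.5-.5,180+(v+.5)/4.5-.5),z)[:2]
pin=f(452,388,.032); print("pin",pin)
s0=(f(75,336,.028)+f(75,405,.028))/2; s1=(f(380,338,.028)+f(380,405,.028))/2; d=s1-s0; print("shank yaw",np.arctan2(-d[0],d[1]),s0,s1, np.linalg.norm(f(75,336,.028)-f(75,405,.028)))
th=.104; ex=np.array([np.cos(th),np.sin(th)]); ey=np.array([-np.sin(th),np.cos(th)]); cam=np.array([.5092,.1625])
for n,p in (("pin",pin),("uf",f(695,280,.036)),("lf",f(618,530,.036)),("ui",f(742,345,.036)),("li",f(705,460,.036)),("front u",f(745,10,.036)),("front u2",f(680,232,.036)),("front l",f(580,550,.036)),("s0",s0),("s1",s1)):
    q=p-cam; print(n,p.round(4),"deck coords",(q@ex).round(4),(q@ey).round(4))
# full picture: panel corners
b=atz(c,(490,129),.036),atz(c,(424,105),.012),atz(c,(200,105),.012)
d=b[1]-b[2]; print("panel back edge yaw",np.arctan2(-d[0],d[1]),np.linalg.norm(d))
E
```

```text
pin [0.51866617 0.07597036]
shank yaw 0.10009793309671704 [0.52272402 0.03747177] [0.51933934 0.0711724 ] 0.008565924331856786
pin [0.5187 0.076 ] deck coords 0.0004 -0.087
uf [0.5024 0.0928] deck coords -0.014 -0.0686
lf [0.5316 0.0957] deck coords 0.0154 -0.0687
ui [0.5089 0.1005] deck coords -0.0067 -0.0617
li [0.5224 0.1018] deck coords 0.0068 -0.0617
front u [0.4746 0.0869] deck coords -0.0422 -0.0716
front u2 [0.4975 0.0893] deck coords -0.0193 -0.0716
front l [0.5345 0.0925] deck coords 0.0179 -0.0722
s0 [0.5227 0.0375] deck coords 0.0005 -0.1258
s1 [0.5193 0.0712] deck coords 0.0006 -0.0919
panel back edge yaw 0.10466375022582994 0.10730917000563689
```

```bash
python3 - <<'E'
from h import *; from cell import readout
s=readout.state(); th=.104; ey=np.array([-np.sin(th),np.cos(th),0])
R=tool(s); print(R.T@ey, np.arctan2(R[1,2],R[0,2])-np.pi/2)
E
```

```text
[9.19855656e-04 1.09126807e-03 9.99998981e-01] 0.10290877041760371
```

Emit:
{"api": "step_arm", "payload": {"series": [[[0, 0, 0.03, 0, 1], [0, 0, 0.06, 0, 1], [0, 0, 0.09, 0, 1], [0, 0, 0.12, 0, 1], [0, 0, 0.15, 0, 1], [0, 0, 0.15, 0, 1]]]}}

```text
time_s: 6.78
tool_pos: [0.5271, -0.0125, 0.02]
eef_rot: [-0.55, 1.57, 1.125]
force: [1.1, 2.0, 4.0]
gripper_width: 0.0172
```

```bash
python3 snap.py wrist w4; python3 - <<'E'
from h import *
c=load("w4"); crop(c,465,180,640,320,4.5,"c_w4")
E
```

```text
6.825 [ 0.5271 -0.0125  0.02  ] [-0.2963  1.5701  1.3784] 0.0172 [-0.61  3.11  3.77] [ 0.423 -0.096 -0.011] [-2.700e-02  5.040e-01  1.987e+00  1.000e-03  6.500e-01 -1.703e+00]
```

View pics/c_w4.png

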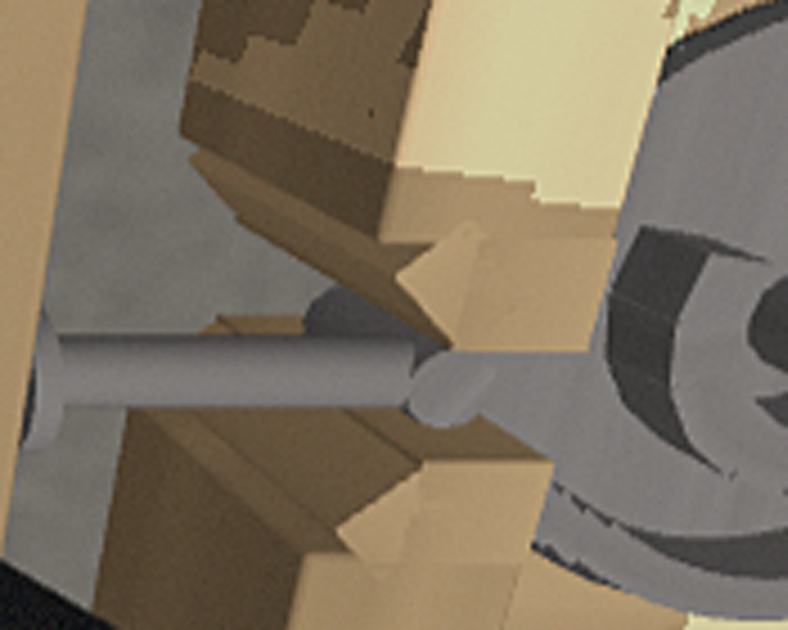

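Emit:
{"api": "step_arm", "payload": {"series": [[[0, 0, 0.02, 0, 1], [0, 0, 0.04, 0, 1], [0, 0, 0.06, 0, 1], [0, 0, 0.075, 0, 1], [0, 0, 0.09, 0, 1], [0, 0, 0.09, 0, 1]]]}}

```text
time_s: 7.58
tool_pos: [0.5253, 0.0047, 0.02]
eef_rot: [-2.281, 1.57, -0.607]
force: [-0.1, -3.2, 4.8]
gripper_width: 0.018
```

```bash
python3 snap.py wrist w5; python3 - <<'E'
from h import *
c=load("w5"); crop(c,465,180,640,320,4.5,"c_w5")
E
```

```text
7.625 [0.5253 0.0046 0.02  ] [-2.0963  1.5705 -0.4215] 0.0176 [ 0.39 -3.78  5.08] [-0.579 -0.134  0.017] [ 0.006  0.502  1.991 -0.     0.648 -1.669]
```

View pics/c_w5.png

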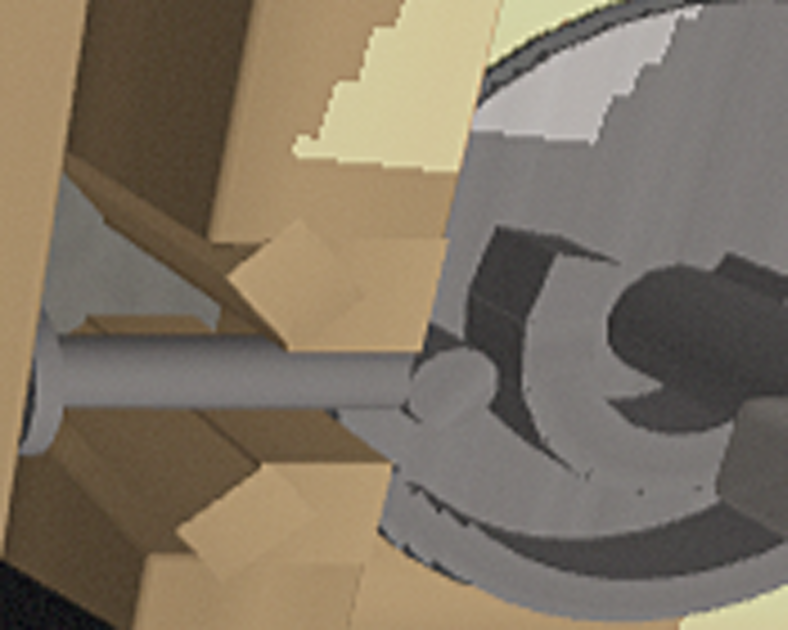

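Emit:
{"api": "step_arm", "payload": {"series": [[[0, 0, 0.006, 0, 1], [0, 0, 0.012, 0, 1], [0, 0, 0.018, 0, 1], [0, 0, 0.024, 0, 1], [0, 0, 0.03, 0, 1], [0, 0, 0.035, 0, 1]]]}}

```text
time_s: 8.38
tool_pos: [0.5246, 0.0113, 0.02]
eef_rot: [-2.667, 1.57, -0.992]
force: [1.0, -5.4, 5.1]
gripper_width: 0.0171
```

Emit:
{"api": "step_arm", "payload": {"series": [[[0, 0, 0.003, 0, 1], [0, 0, 0.006, 0, 1], [0, 0, 0.009, 0, 1]]]}}

```text
time_s: 8.75
tool_pos: [0.5244, 0.013, 0.02]
eef_rot: [-2.686, 1.57, -1.011]
force: [0.8, -6.1, 5.6]
gripper_width: 0.0173
```

```bash
python3 snap.py wrist w6; python3 - <<'E'
from h import *
c=load("w6"); crop(c,465,180,640,320,4.5,"c_w6")
E
```

```text
8.8 [0.5244 0.0131 0.02  ] [-2.7122  1.5703 -1.0373] 0.0172 [ 1.19 -6.36  5.59] [-0.919 -0.134 -0.006] [ 2.200e-02  5.010e-01  1.993e+00 -1.000e-03  6.470e-01 -1.652e+00]
```

View pics/c_w6.png

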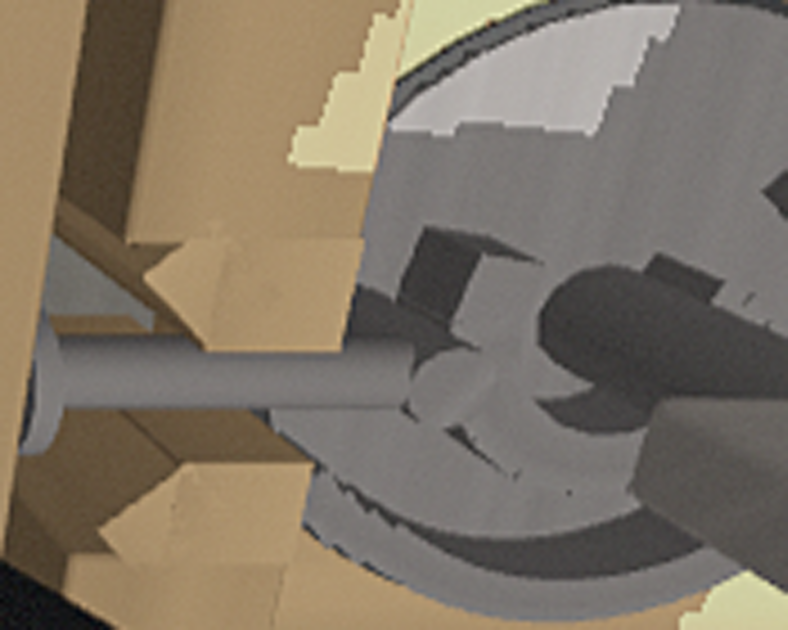

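Pin is close to the hub, about 31 mm from the axis. The force is still only friction at 6 N, so I'll creep on.

Emit:
{"api": "step_arm", "payload": {"series": [[[0, 0, 0.003, 0, 1], [0, 0, 0.005, 0, 1], [0, 0, 0.005, 0, 1]]]}}

```text
time_s: 9.18
tool_pos: [0.5243, 0.0141, 0.02]
eef_rot: [-2.709, 1.57, -1.034]
force: [1.1, -5.3, 5.2]
gripper_width: 0.0172
```

Emit:
{"api": "step_arm", "payload": {"series": [[[0, 0, 0.0025, 0, 1], [0, 0, 0.004, 0, 1], [0, 0, 0.004, 0, 1]]]}}

```text
time_s: 9.55
tool_pos: [0.5242, 0.0148, 0.02]
eef_rot: [-2.612, 1.57, -0.937]
force: [0.7, -6.3, 4.3]
gripper_width: 0.0168
```

Emit:
{"api": "step_arm", "payload": {"series": [[[0, 0, 0.0025, 0, 1], [0, 0, 0.004, 0, 1], [0, 0, 0.004, 0, 1]]]}}

```text
time_s: 9.93
tool_pos: [0.5242, 0.0152, 0.02]
eef_rot: [-2.872, 1.57, -1.197]
force: [0.7, -10.0, 5.0]
gripper_width: 0.0173
```

```bash
python3 snap.py wrist w7; python3 - <<'E'
from h import *
c=load("w7"); crop(c,465,180,640,320,4.5,"c_w7")
E
```

```text
9.975 [0.5242 0.0152 0.02  ] [-2.8352  1.5697 -1.1601] 0.0176 [ 1.11 -9.43  4.74] [-1.486 -0.211 -0.031] [ 0.027  0.501  1.993 -0.002  0.647 -1.647]
```

View pics/c_w7.png

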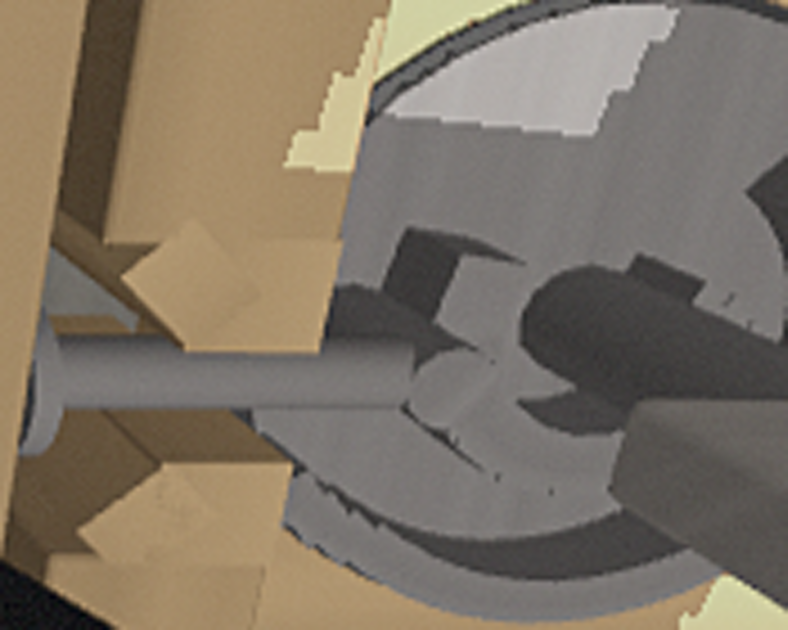

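The pin is against the hub. Dead reckoning puts it 28.9 mm from the axis, against 29 expected, with a 10 N push. I'll release and lift.

Emit:
{"api": "step_arm", "payload": {"series": [[[0, 0, 0, 0, 0.5], [0, 0, 0, 0, 0.2], [0, 0, 0, 0, 0], [0, 0, 0, 0, 0], [-0.1, 0, 0, 0, 0], [-0.3, 0, 0, 0, 0], [-0.6, 0, 0, 0, 0], [-0.7, 0, 0, 0, 0], [-0.7, 0, 0, 0, 0]]]}}

```text
time_s: 11.1
tool_pos: [0.5251, 0.0162, 0.1615]
eef_rot: [-1.629, 1.567, 0.045]
force: [0.1, -0.2, -0.9]
gripper_width: 0.0428
```

```bash
python3 - <<'E'
from h import *; from cell import readout
s=readout.state(); th=.104; print(s["tool_pos"],plan(s,[.520,.145,.17],np.pi/2+th),plan(s,[.509,.162,.17],np.pi/2+th))
E
```

```text
[0.52508481 0.01621653 0.1615466 ] (array([-0.0423, -0.0418,  0.6431]), np.float64(0.0)) (array([-0.0424,  0.0041,  0.7333]), np.float64(0.0))
```

Emit:
{"api": "step_arm", "payload": {"series": [[[-0.05, -0.05, 0.3, 0, 0], [-0.1, -0.1, 0.55, 0, 0], [-0.15, -0.12, 0.62, 0, 0], [-0.15, -0.12, 0.62, 0, 0], [-0.15, -0.12, 0.62, 0, 0]]]}}

```text
time_s: 11.72
tool_pos: [0.5343, 0.1407, 0.1889]
eef_rot: [1.953, 1.569, -2.656]
force: [-0.1, -0.3, -0.7]
gripper_width: 0.0424
```

```bash
python3 snap.py wrist w8; python3 - <<'E'
from h import *
c=load("w8"); crop(c,170,60,430,260,3,"c_w8")
E
```

```text
11.775 [0.5343 0.1405 0.189 ] [ 1.9034  1.5691 -2.706 ] 0.0427 [ 0.02 -0.16  0.19] [ 0.004  0.004 -0.011] [ 0.255  0.288  1.83  -0.     1.026 -1.419]
```

View pics/c_w8.png

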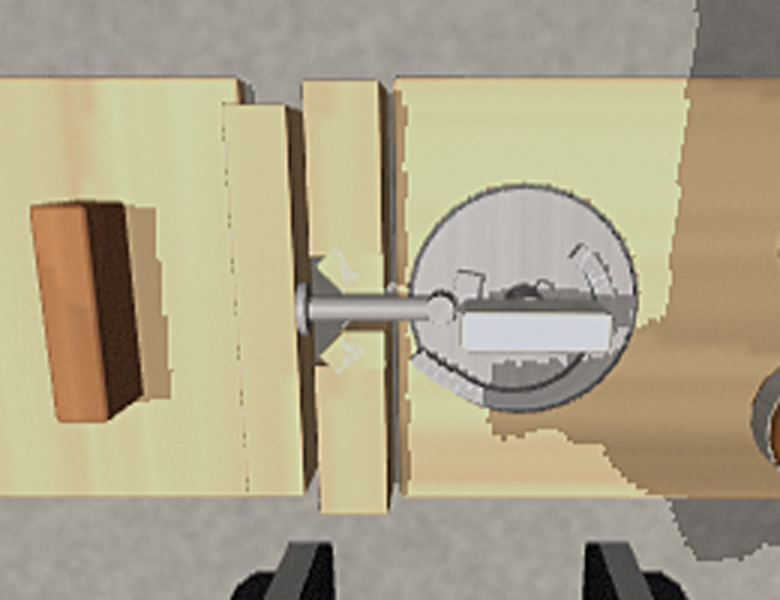

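```bash
python3 - <<'E'
from h import *; from cell import readout
c=load("w8"); f=lambda u,v,z: atz(c,(170+(u+.5)/3-.5,60+(v+.5)/3-.5),z)[:2]
b=[f(461,312,.073),f(611,311,.073),f(611,351,.073),f(463,352,.073)]; bc=np.mean(b,0); d=b[1]+b[2]-b[0]-b[3]; print("bar",bc,np.linalg.norm(d)/2,np.arctan2(-d[0],d[1]))
P=cloud(c); q=P[(abs(P[...,0]-.509)<.05)&(abs(P[...,1]-.16)<.05)&(P[...,2]>.068)&(P[...,2]<.08)]
r=cv2.minAreaRect(q[:,:2].astype(np.float32)*1000);print(len(q),q.mean(0),r)
pin=f(442,308,.032); print("pin",pin,np.linalg.norm(pin-bc))
disc=[f(411,298,.023),f(636,298,.023)]; print(np.mean(disc,0),f(524,184,.023)/2+f(524,411,.023)/2)
s=readout.state(); print(plan(s,[*bc,.0435],np.pi/2+.104))
E
```

```text
bar [0.50928994 0.16213299] 0.043323894426554516 0.11185803989351994
691 [0.50877791 0.16196828 0.07287492] ((509.3077697753906, 162.41358947753906), (12.290825843811035, 43.4918098449707), 4.846282482147217)
pin [0.51178953 0.13405589] 0.028188145244528468
[0.50684712 0.16152776] [0.5080231  0.16184804]
(array([0.7276, 0.1123, 0.1206]), np.float64(-0.0003))
```

Emit:
{"api": "step_arm", "payload": {"series": [[[0.1, 0.05, 0.06, -0.055, 0], [0.1, 0.112, 0.12, -0.11, 0], [0.1, 0.112, 0.12, -0.165, 0], [0.1, 0.112, 0.12, -0.22, 0], [0.1, 0.112, 0.12, -0.275, 0], [0.1, 0.112, 0.12, -0.33, 0], [0.1, 0.112, 0.12, -0.385, 0], [0.1, 0.112, 0.12, -0.44, 0], [0.1, 0.112, 0.12, -0.495, 0], [0.1, 0.112, 0.12, -0.498, 0], [0.1, 0.112, 0.12, -0.498, 0]]]}}

```text
time_s: 13.15
tool_pos: [0.5101, 0.1628, 0.1696]
eef_rot: [0.336, 1.57, -2.712]
force: [-0.3, -0.3, 0.1]
gripper_width: 0.0426
```

```bash
python3 snap.py wrist w9;python3 - <<'E'
from h import *; from cell import readout
s=readout.state(); R=tool(s); print(np.arctan2(R[1,2],R[0,2]),plan(s,[.5093,.162,.0435],.10))
E
```

```text
13.2 [0.5101 0.1629 0.1697] [ 0.3454  1.5704 -2.7022] 0.0426 [-0.33 -0.75  0.71] [-0.023  0.025 -0.024] [ 0.306  0.286  1.883 -0.     0.973 -2.929]
-3.047595826795539 (array([0.631 , 0.0042, 0.0042]), np.float64(-0.0019))
```

View pics/w9.png

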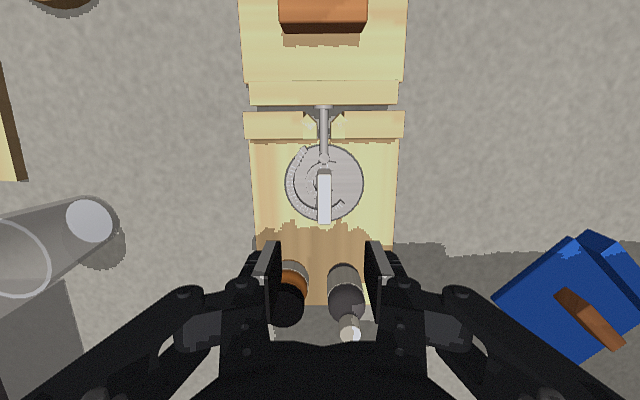

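Emit:
{"api": "step_arm", "payload": {"series": [[[0.2, 0.004, 0.004, -0.002, 0], [0.4, 0.004, 0.004, -0.002, 0], [0.5, 0.004, 0.004, -0.002, 0], [0.57, 0.004, 0.004, -0.002, 0], [0.61, 0.004, 0.004, -0.002, 0], [0.63, 0.004, 0.004, -0.002, 0], [0.63, 0.004, 0.004, -0.002, 0]]]}}

```text
time_s: 14.08
tool_pos: [0.5098, 0.1627, 0.0442]
eef_rot: [-2.944, 1.57, 0.301]
force: [-0.5, -0.5, -0.1]
gripper_width: 0.0424
```

```bash
python3 snap.py wrist w10;python3 - <<'E'
from h import *; from cell import readout
s=readout.state(); R=tool(s); print(np.arctan2(R[1,2],R[0,2]),plan(s,[.5093,.162,.0435],.10))
E
```

```text
14.125 [0.5099 0.1627 0.0444] [-2.9492  1.57    0.2962] 0.0428 [ 0.38 -0.7  -0.36] [-0.039  0.029  0.026] [ 0.306  0.47   1.962 -0.     0.708 -2.939]
-3.0377093072301693 (array([0.0043, 0.0032, 0.0031]), np.float64(0.0012))
```

View pics/w10.png

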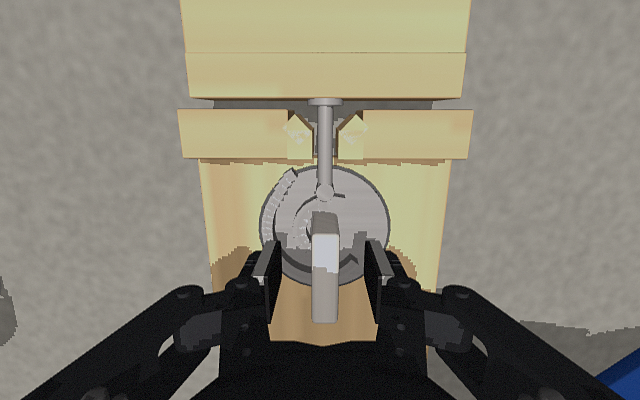

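Emit:
{"api": "step_arm", "payload": {"series": [[[0.004, 0.003, 0.003, 0, 0.3], [0.004, 0.003, 0.003, 0, 0.7], [0.004, 0.003, 0.003, 0, 1], [0.004, 0.003, 0.003, 0, 1], [0.004, 0.003, 0.003, 0, 1], [0.004, 0.003, 0.003, 0, 1]]], "squeeze": 60}}

```text
time_s: 14.88
tool_pos: [0.5089, 0.1619, 0.0434]
eef_rot: [0.589, 1.571, -2.449]
force: [-2.3, -0.5, 6.0]
gripper_width: 0.0108
```

```bash
cat > st.py <<'E'
from h import *; from cell import readout
s=readout.state(); R=tool(s); a=np.arctan2(R[1,2],R[0,2])
print(round(s["time_s"],2),"pos",s["tool_pos"].round(4),"jawyaw",a.round(4),"cw turn from deck", (np.pi+.104-a+.5)%(2*np.pi)-.5,"F",s["force"].round(1),"T",s["torque"].round(3),"q6",s["q"][5].round(3),"tq6",s["joint_torque"][5].round(3),"w",round(s["gripper_width"],4))
E
python3 st.py
```

```text
14.88 pos [0.5089 0.1619 0.0434] jawyaw -3.0376 cw turn from deck 2.1571488666438654e-06 F [-2.3 -0.5  6. ] T [-0.137  0.326 -0.03 ] q6 -2.94 tq6 -0.051 w 0.0108
```

Emit:
{"api": "step_arm", "payload": {"series": [[[0, 0, 0, 0.03, 1], [0, 0, 0, 0.06, 1], [0, 0, 0, 0.09, 1], [0, 0, 0, 0.12, 1], [0, 0, 0, 0.15, 1], [0, 0, 0, 0.18, 1], [0, 0, 0, 0.21, 1], [0, 0, 0, 0.24, 1], [0, 0, 0, 0.24, 1]]]}}

```text
time_s: 16.0
tool_pos: [0.5096, 0.1617, 0.0434]
eef_rot: [-2.626, 1.57, -0.133]
force: [1.0, -4.4, 3.5]
gripper_width: 0.0112
```

```bash
python3 st.py; python3 snap.py wrist w11
```

```text
16.0 pos [0.5096 0.1617 0.0434] jawyaw 2.4924 cw turn from deck 0.7532203633906844 F [ 1.  -4.4  3.5] T [-0.672 -0.223 -0.022] q6 -2.187 tq6 0.722 w 0.0112
16.05 [0.5096 0.1617 0.0434] [-2.5842  1.5696 -0.0906] 0.0113 [ 1.44 -4.92  4.59] [-0.717 -0.269 -0.053] [ 3.050e-01  4.710e-01  1.964e+00 -1.000e-03  7.050e-01 -2.188e+00]
```

View pics/w11.png

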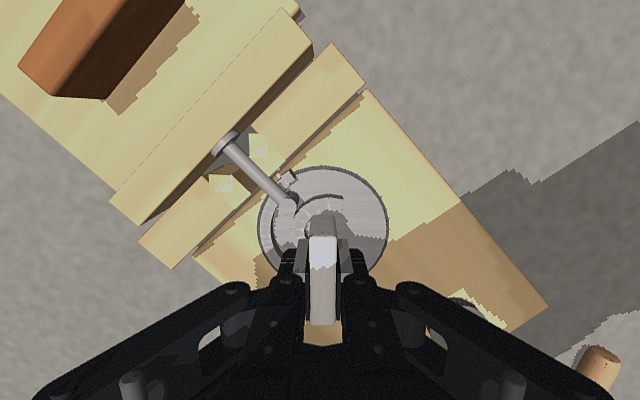

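Emit:
{"api": "step_arm", "payload": {"series": [[[0, 0, 0, 0.03, 1], [0, 0, 0, 0.06, 1], [0, 0, 0, 0.09, 1], [0, 0, 0, 0.12, 1], [0, 0, 0, 0.15, 1], [0, 0, 0, 0.18, 1], [0, 0, 0, 0.2, 1], [0, 0, 0, 0.2, 1]]]}}

```text
time_s: 17.05
tool_pos: [0.51, 0.1612, 0.0434]
eef_rot: [-2.26, 1.569, -0.395]
force: [4.7, -9.1, 4.1]
gripper_width: 0.0111
```

```bash
python3 st.py; python3 snap.py wrist w12
```

```text
17.05 pos [0.51   0.1612 0.0434] jawyaw 1.8653 cw turn from deck 1.3803331059415667 F [ 4.7 -9.1  4.1] T [-1.353 -0.495 -0.045] q6 -1.559 tq6 0.364 w 0.0111
17.1 [0.5099 0.1612 0.0434] [-2.2823  1.5689 -0.4165] 0.0107 [ 3.37 -7.78  3.58] [-1.364 -0.509 -0.051] [ 0.304  0.471  1.964 -0.002  0.705 -1.56 ]
```

View pics/w12.png

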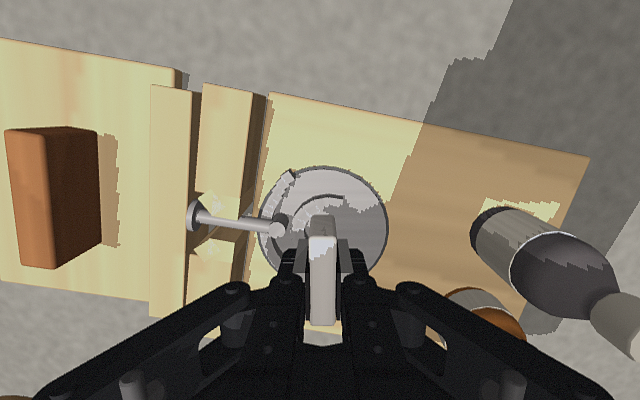

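Emit:
{"api": "step_arm", "payload": {"series": [[[0, 0, -0.006, 0, 1], [0, 0, -0.006, 0, 1]]]}}

```text
time_s: 17.35
tool_pos: [0.51, 0.1611, 0.0434]
eef_rot: [-1.449, 1.569, 0.415]
force: [2.0, -0.2, 5.2]
gripper_width: 0.0111
```

```bash
python3 st.py
```

```text
17.35 pos [0.51   0.1611 0.0434] jawyaw 1.8644 cw turn from deck 1.3812040735436053 F [ 2.  -0.2  5.2] T [-0.082 -0.313  0.047] q6 -1.562 tq6 0.013 w 0.0111
```

Emit:
{"api": "step_arm", "payload": {"series": [[[0, 0, -0.0005, 0.025, 1], [0, 0, -0.001, 0.05, 1], [0, 0, -0.0015, 0.075, 1], [0, 0, -0.0018, 0.1, 1], [0, 0, -0.0018, 0.1, 1]]]}}

```text
time_s: 17.98
tool_pos: [0.51, 0.1607, 0.0434]
eef_rot: [-1.26, 1.569, 0.289]
force: [2.3, -1.1, 5.2]
gripper_width: 0.0114
```

```bash
cat > avg.py <<'E'
import sys; from h import *; from cell import readout, vision
T=[];F=[];J=[]
for i in range(6):
    c=vision.camera("wrist"); s=readout.state(); T.append(s["torque"][2]); F.append(s["force"]); J.append(s["joint_torque"][5])
np.savez(sys.argv[1]+".npz",**c); crop(c,100,60,480,340,2,sys.argv[1])
R=tool(s); a=np.arctan2(R[1,2],R[0,2])
print(round(s["time_s"],2),s["tool_pos"].round(4),"cw", ((np.pi+.104-a+.5)%(2*np.pi)-.5).round(4),"F",np.mean(F,0).round(1),"Tz",np.mean(T).round(4),np.std(T).round(3),"tq6",np.mean(J).round(4),np.std(J).round(3))
E
python3 st.py; python3 avg.py a1
```

```text
17.98 pos [0.51   0.1607 0.0434] jawyaw 1.5491 cw turn from deck 1.6965162485577947 F [ 2.3 -1.1  5.2] T [-0.183 -0.331 -0.013] q6 -1.247 tq6 0.45 w 0.0114
18.27 [0.5101 0.1608 0.0434] cw 1.6956 F [ 2.1 -0.9  5.2] Tz -0.0547 0.025 tq6 -0.0168 0.051
```

View pics/a1.png

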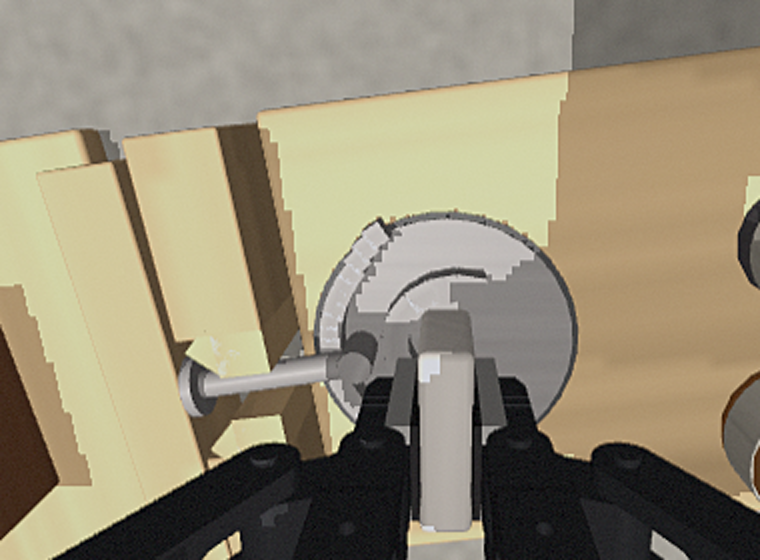

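Emit:
{"api": "step_arm", "payload": {"series": [[[0, 0, -0.0008, 0.015, 1], [0, 0, -0.0012, 0.03, 1]]]}}

```text
time_s: 18.52
tool_pos: [0.5101, 0.1606, 0.0434]
eef_rot: [-1.144, 1.569, 0.311]
force: [2.3, 0.0, 4.4]
gripper_width: 0.0109
```

```bash
python3 st.py
```

```text
18.52 pos [0.5101 0.1606 0.0434] jawyaw 1.4548 cw turn from deck 1.7907493424071408 F [2.3 0.  4.4] T [ 0.002 -0.322  0.227] q6 -1.153 tq6 -0.386 w 0.0109
```

Emit:
{"api": "step_arm", "payload": {"series": [[[0, 0, -0.0002, 0.015, 1], [0, 0, -0.0005, 0.03, 1]]]}}

```text
time_s: 18.77
tool_pos: [0.5101, 0.1605, 0.0434]
eef_rot: [-1.062, 1.569, 0.298]
force: [2.0, 0.6, 5.2]
gripper_width: 0.0106
```

```bash
python3 st.py
```

```text
18.77 pos [0.5101 0.1605 0.0434] jawyaw 1.3606 cw turn from deck 1.885005767228301 F [2.  0.6 5.2] T [ 0.028 -0.333  0.177] q6 -1.059 tq6 -0.384 w 0.0106
```

Emit:
{"api": "step_arm", "payload": {"series": [[[0, 0, -0.0003, 0.015, 1], [0, 0, -0.0005, 0.03, 1]]]}}

```text
time_s: 19.02
tool_pos: [0.51, 0.1604, 0.0434]
eef_rot: [-0.972, 1.569, 0.294]
force: [2.5, 0.2, 5.7]
gripper_width: 0.011
```

```bash
python3 st.py; python3 avg.py a2
```

```text
19.02 pos [0.51   0.1604 0.0434] jawyaw 1.2664 cw turn from deck 1.9792065445907272 F [2.5 0.2 5.7] T [-0.034 -0.261  0.218] q6 -0.964 tq6 -0.382 w 0.011
19.32 [0.51   0.1604 0.0434] cw 1.9782 F [2.1 0.1 5.1] Tz 0.0394 0.064 tq6 0.1104 0.205
```

View pics/a2.png

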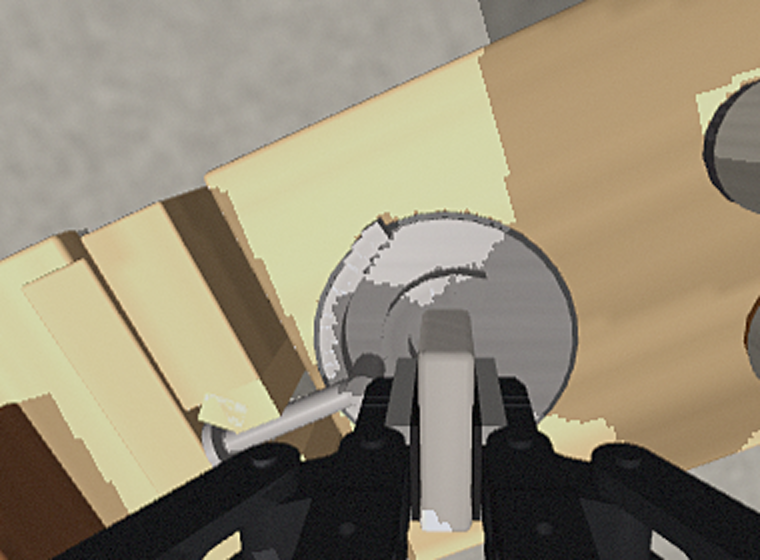

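```bash
python3 - <<'E'
from h import *
c=load("a2"); crop(c,100,160,240,300,5,"a2z")
E
```

```text
(no output)
```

View pics/a2z.png

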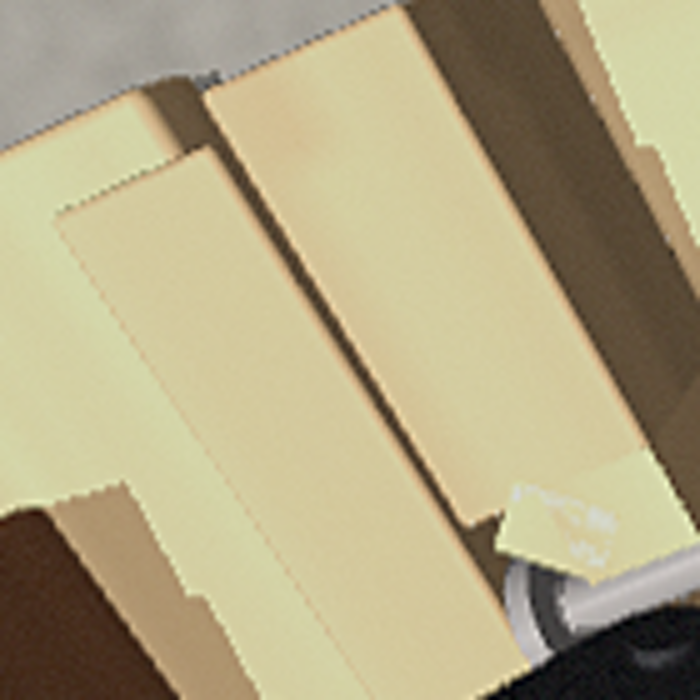

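```bash
cat > gap.py <<'E'
from h import *
def gap(n,x0,y0,s,cheek,block):
    c=load(n); f=lambda u,v: atz(c,(x0+(u+.5)/s-.5,y0+(v+.5)/s-.5),.036)[:2]
    a,b=f(*cheek[0]),f(*cheek[1]); p,q=f(*block[0]),f(*block[1])
    n=np.array([b[1]-a[1],-(b[0]-a[0])])/np.linalg.norm(b-a); d=b-a; e=q-p
    print("gap mm",(p-a)@n*1e3,(q-a)@n*1e3,"yaw cheek",np.arctan2(d[1],d[0]),"block",np.arctan2(e[1],e[0]))
E
python3 - <<'E'
from gap import *
gap("a2",100,160,5,[(206,92),(466,525)],[(213,150),(530,660)])
E
```

```text
gap mm 2.643728918299409 1.7989994018471336 yaw cheek 0.09411140725789288 block 0.10699314701537843
```

Emit:
{"api": "step_arm", "payload": {"series": [[[0, 0, -0.0003, 0.015, 1], [0, 0, -0.0006, 0.03, 1], [0, 0, -0.0009, 0.045, 1], [0, 0, -0.0012, 0.06, 1], [0, 0, -0.0015, 0.075, 1]]]}}

```text
time_s: 19.95
tool_pos: [0.5099, 0.1602, 0.0434]
eef_rot: [-0.699, 1.569, 0.331]
force: [2.5, 0.6, 5.3]
gripper_width: 0.0106
```

```bash
python3 st.py
```

```text
19.95 pos [0.5099 0.1602 0.0434] jawyaw 1.0307 cw turn from deck 2.2148871289852177 F [2.5 0.6 5.3] T [ 0.053 -0.274  0.256] q6 -0.729 tq6 -0.34 w 0.0106
```

Emit:
{"api": "step_arm", "payload": {"series": [[[0, 0, 0, 0.015, 1], [0, 0, 0, 0.03, 1]]]}}

```text
time_s: 20.2
tool_pos: [0.5099, 0.1601, 0.0434]
eef_rot: [-0.714, 1.569, 0.222]
force: [2.6, -0.1, 5.8]
gripper_width: 0.0112
```

```bash
python3 st.py; python3 avg.py a3;  python3 - <<'E'
from h import *
c=load("a3"); crop(c,60,160,200,300,5,"a3z")
E
```

```text
20.2 pos [0.5099 0.1601 0.0434] jawyaw 0.9367 cw turn from deck 2.308902795271427 F [ 2.6 -0.1  5.8] T [-0.064 -0.269  0.327] q6 -0.635 tq6 -0.291 w 0.0112
20.5 [0.5099 0.1601 0.0434] cw 2.308 F [ 1.6 -0.6  5.9] Tz 0.0353 0.045 tq6 0.1194 0.201
```

View pics/a3.png

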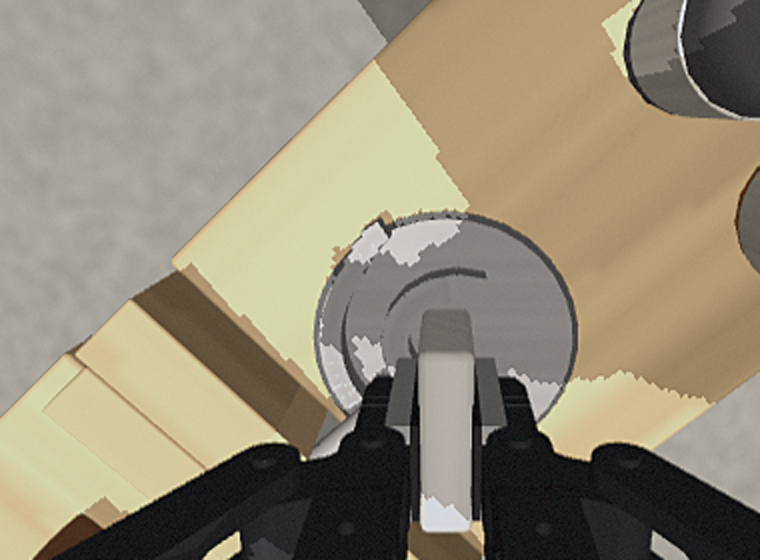

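View pics/a3z.png

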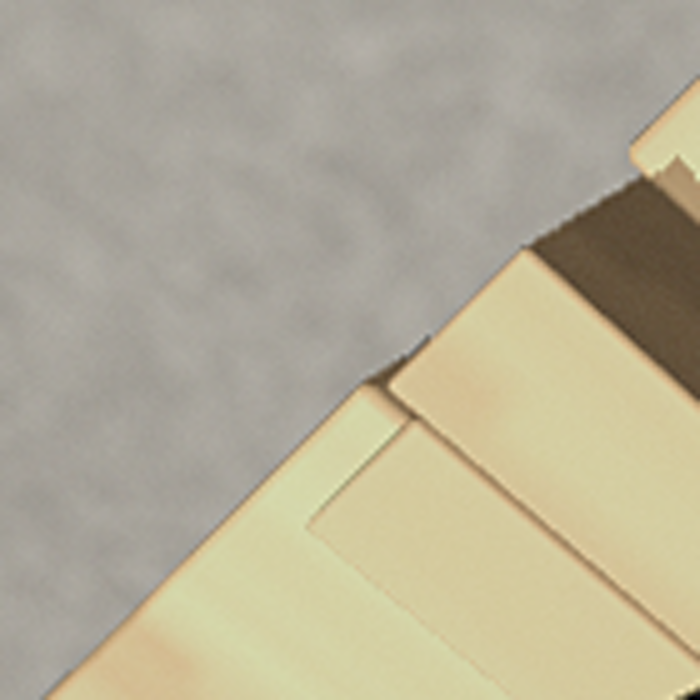

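Emit:
{"api": "step_arm", "payload": {"series": [[[0, 0, 0, 0.012, 1], [0, 0, 0, 0.024, 1]]]}}

```text
time_s: 20.75
tool_pos: [0.5099, 0.16, 0.0434]
eef_rot: [-0.737, 1.57, 0.125]
force: [2.6, -1.2, 5.9]
gripper_width: 0.0112
```

```bash
python3 st.py; python3 avg.py a4
```

```text
20.75 pos [0.5099 0.16   0.0434] jawyaw 0.8618 cw turn from deck 2.3837888607896014 F [ 2.6 -1.2  5.9] T [-0.14  -0.243  0.492] q6 -0.56 tq6 -0.066 w 0.0112
21.05 [0.5098 0.16   0.0434] cw 2.3831 F [ 2.3 -0.8  5.5] Tz 0.1804 0.065 tq6 0.2203 0.163
```

```bash
python3 - <<'E'
from h import *
c=load("a4"); crop(c,60,180,200,300,5.5,"a4z")
E
```

```text
(no output)
```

View pics/a4z.png

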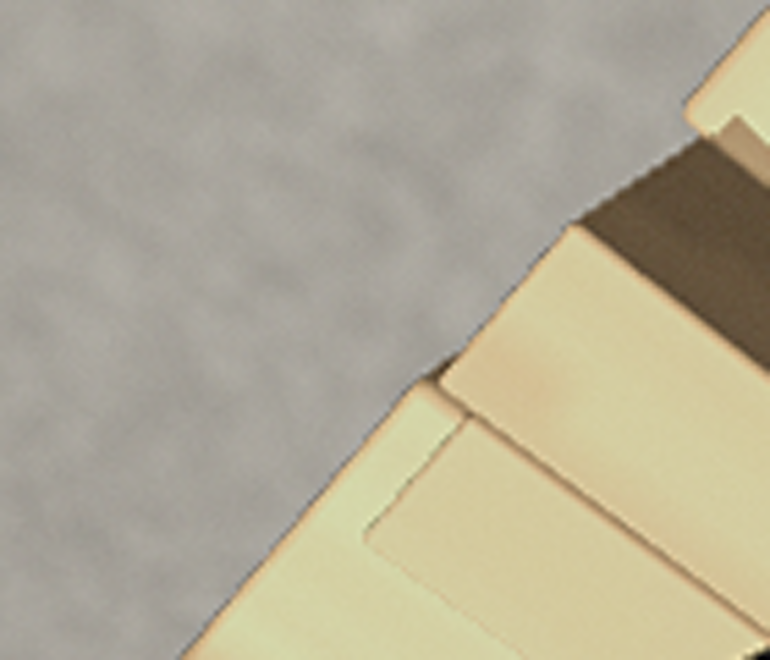

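Emit:
{"api": "step_arm", "payload": {"series": [[[0, 0, 0, 0.008, 1], [0, 0, 0, 0.015, 1]]]}}

```text
time_s: 21.3
tool_pos: [0.5099, 0.16, 0.0434]
eef_rot: [-0.766, 1.57, 0.049]
force: [1.9, -1.1, 5.8]
gripper_width: 0.0112
```

```bash
python3 st.py; python3 avg.py a5
```

```text
21.3 pos [0.5099 0.16   0.0434] jawyaw 0.8153 cw turn from deck 2.430268078256986 F [ 1.9 -1.1  5.8] T [-0.237 -0.239  0.511] q6 -0.514 tq6 0.202 w 0.0112
21.6 [0.5098 0.16   0.0434] cw 2.4299 F [ 2.1 -0.9  5.7] Tz 0.3278 0.036 tq6 0.3486 0.094
```

Emit:
{"api": "step_arm", "payload": {"series": [[[0, 0, 0, 0.006, 1], [0, 0, 0, 0.012, 1]]]}}

```text
time_s: 21.85
tool_pos: [0.5098, 0.1599, 0.0434]
eef_rot: [-0.811, 1.57, -0.034]
force: [2.9, -1.1, 6.3]
gripper_width: 0.011
```

```bash
python3 st.py; python3 avg.py a6
```

```text
21.85 pos [0.5098 0.1599 0.0434] jawyaw 0.7779 cw turn from deck 2.467702239783277 F [ 2.9 -1.1  6.3] T [-0.186 -0.228  0.57 ] q6 -0.476 tq6 0.273 w 0.011
22.15 [0.5098 0.1599 0.0434] cw 2.4674 F [ 2.  -1.3  6. ] Tz 0.3868 0.04 tq6 0.4212 0.081
```

```bash
python3 avg.py a7;python3 - <<'E'
from h import *
c=load("a7"); crop(c,60,180,200,300,5.5,"a7z")
E
```

```text
22.45 [0.5098 0.1599 0.0434] cw 2.4674 F [ 2.1 -1.6  5.7] Tz 0.3961 0.024 tq6 0.3835 0.0
```

View pics/a7z.png

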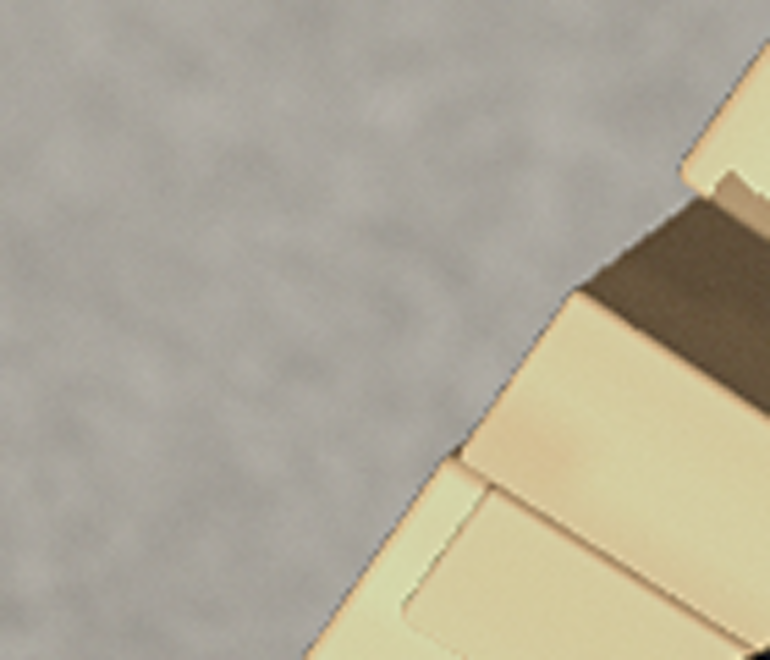

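Emit:
{"api": "step_arm", "payload": {"series": [[[0, 0, 0, 0, 0.7], [0, 0, 0, 0, 0.4], [0, 0, 0, 0, 0], [0, 0, 0, 0, 0], [0, 0, 0, 0, 0]]]}}

```text
time_s: 23.08
tool_pos: [0.509, 0.1597, 0.0429]
eef_rot: [2.544, 1.57, -2.962]
force: [0.0, 0.4, -1.1]
gripper_width: 0.0429
```

```bash
python3 avg.py a8; cp pics/a8.png pics/a8v.png
```

```text
23.38 [0.5093 0.1597 0.0431] cw 2.4693 F [-0.1 -0.3  0.3] Tz 0.0015 0.018 tq6 -0.0003 0.0
```

View pics/a8v.png

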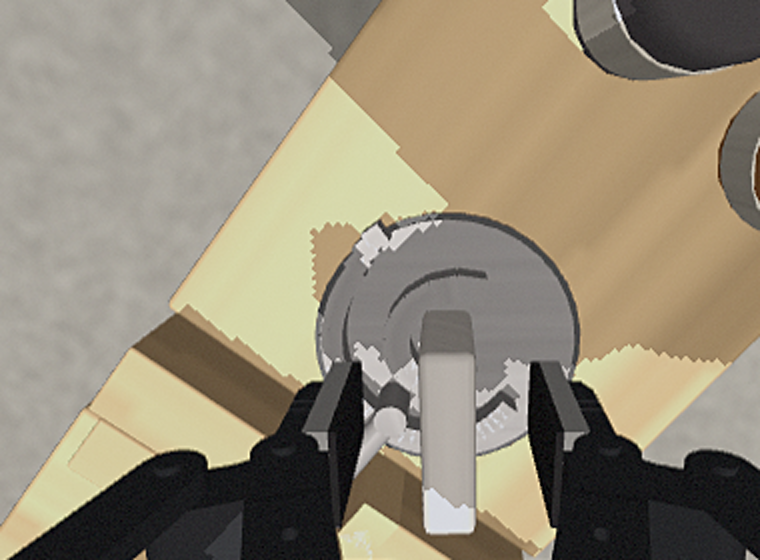

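Released, the cam held its angle: the bar stays upright in the picture at about (448,430), and the unloaded torque reads 0. The held torque was therefore about 0.39 N m, which I estimate as roughly 20 N of pull. I'll regrip and nip it up slightly for margin, staying under 0.5 N m.

Emit:
{"api": "step_arm", "payload": {"series": [[[0, 0, 0, 0, 0.4], [0, 0, 0, 0, 0.7], [0, 0, 0, 0, 1], [0, 0, 0, 0, 1], [0, 0, 0, 0, 1], [0, 0, 0, 0.004, 1], [0, 0, 0, 0.008, 1], [0, 0, 0, 0.01, 1]]], "squeeze": 60}}

```text
time_s: 24.38
tool_pos: [0.5097, 0.1599, 0.0433]
eef_rot: [-0.407, 1.57, 0.337]
force: [2.6, 3.7, 2.8]
gripper_width: 0.0111
```

```bash
python3 st.py; python3 avg.py a9;  python3 avg.py a9
```

```text
24.38 pos [0.5097 0.1599 0.0433] jawyaw 0.7445 cw turn from deck 2.5010687075258202 F [2.6 3.7 2.8] T [ 0.628 -0.295  0.477] q6 -0.443 tq6 0.455 w 0.0111
24.68 [0.5097 0.1599 0.0433] cw 2.5008 F [2.8 4.2 3.9] Tz 0.4753 0.023 tq6 0.4601 0.033
24.98 [0.5097 0.1599 0.0433] cw 2.5008 F [3.1 4.8 3.7] Tz 0.4376 0.018 tq6 0.4421 0.0
```

Settled torque is 0.44 N m, so it is clearly snug. I'll release and withdraw.

Emit:
{"api": "step_arm", "payload": {"series": [[[0, 0, 0, 0, 0.7], [0, 0, 0, 0, 0.4], [0, 0, 0, 0, 0], [0, 0, 0, 0, 0], [0, 0, 0, 0, 0], [-0.1, 0, 0, 0, 0], [-0.25, 0, 0, 0, 0], [-0.5, 0, 0, 0, 0], [-0.75, 0, 0, 0, 0], [-0.75, 0, 0, 0, 0], [-0.75, -0.2, 0, 0, 0], [-0.75, -0.2, 0, 0, 0]]]}}

```text
time_s: 26.48
tool_pos: [0.537, 0.129, 0.1921]
eef_rot: [-2.96, 1.57, -2.217]
force: [-0.1, -0.1, 0.6]
gripper_width: 0.0429
```

```bash
python3 snap.py wrist w20; python3 snap.py scene s20
```

```text
26.525 [0.536  0.1296 0.1919] [ 2.617   1.569  -2.9228] 0.0429 [ 0.04  0.99 -0.03] [-0.019  0.024  0.003] [ 0.234  0.283  1.829  0.     1.031 -0.509]
26.575 [0.5356 0.13   0.1919] [ 2.5423  1.5686 -2.9971] 0.0424 [-0.25 -0.76 -0.77] [-0.006 -0.008  0.013] [ 0.235  0.283  1.83   0.     1.031 -0.509]
```

View pics/w20.png

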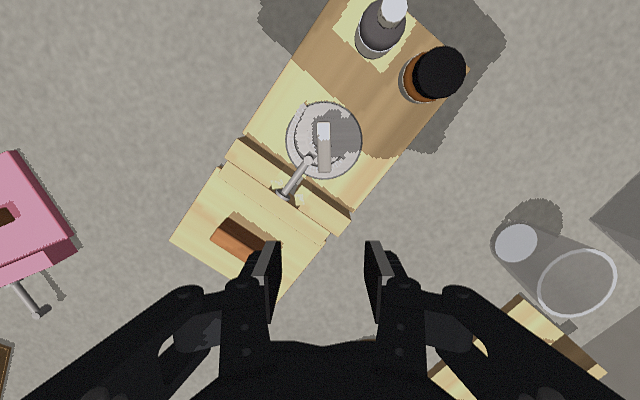

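View pics/s20.png

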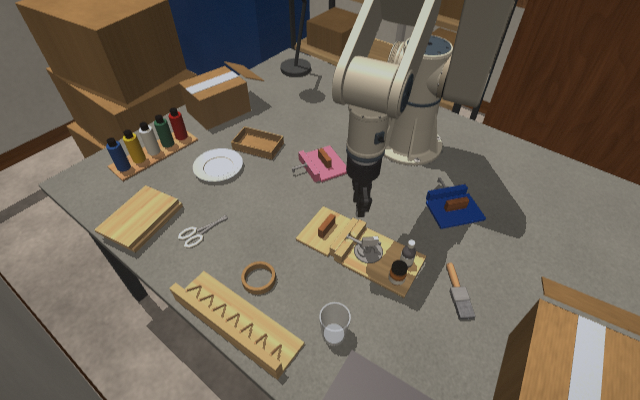

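```bash
python3 - <<'E'
from h import *
c=load("w20"); crop(c,160,90,380,270,3.5,"c_w20")
P=cloud(c); q=P[(abs(P[...,0]-.509)<.04)&(abs(P[...,1]-.16)<.04)&(P[...,2]>.069)&(P[...,2]<.08)]
r=cv2.minAreaRect(q[:,:2].astype(np.float32)*1000); print(len(q),r)
E
```

```text
693 ((509.5101318359375, 162.22801208496094), (11.958876609802246, 43.84563446044922), 43.76926040649414)
```

View pics/c_w20.png

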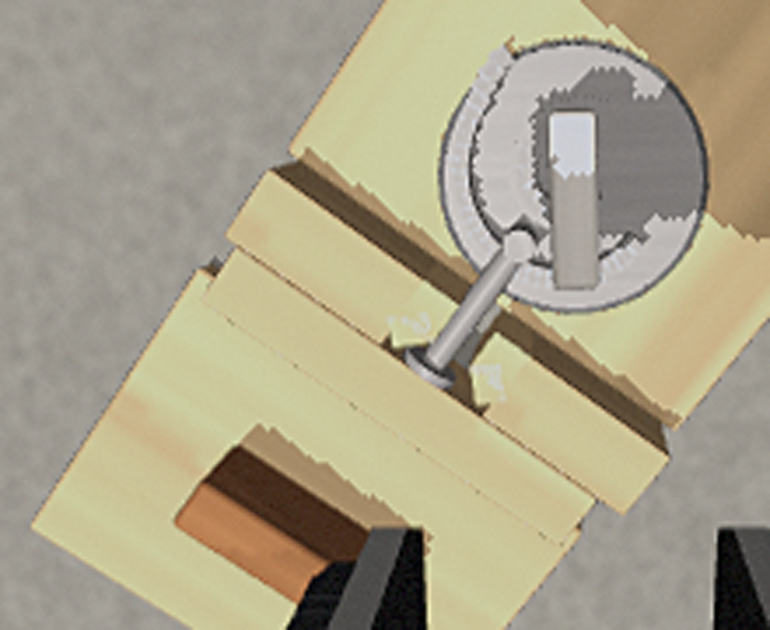

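```bash
python3 - <<'E'
from h import *
from gap import gap
c=load("w20"); f=lambda u,v,z: atz(c,(160+(u+.5)/3.5-.5,90+(v+.5)/3.5-.5),z)[:2]
pin=f(521,246,.032); print(pin,np.linalg.norm(pin-np.array([.5095,.1622])))
gap("w20",160,90,3.5,[(229,235),(628,513)],[(236,247),(594,500)])
t=load("top0"); s0=load("scene0"); s1=load("s20")
d=cv2.absdiff(s0["pixels"],s1["pixels"]).max(2)
for n,(x,y) in dict(plate=(218,165),brush=(460,290),beaker=(335,322),tape=(258,277),scissors=(202,232)).items(): print(n,(d[y-22:y+22,x-25:x+25]>40).sum())
E
```

```text
[0.51007098 0.13958385] 0.022623359127431693
gap mm 1.739689897933081 2.7999620707960657 yaw cheek 0.10585784055064261 block 0.09761668819615665
plate 0
brush 55
beaker 0
tape 0
scissors 0
```

```bash
python3 - <<'E'
from cell import ticket, readout
print(readout.state()["time_s"]); print(ticket.close_job())
E
```

```text
26.575
the job is handed in; nothing more can be done
None
```

I joined the two boards and handed the job in at about 26.6 s of the 72 s; no verdict is reported, so I don't know the result.

- **Joining:** I gripped the plywood panel by its rib, squared it to the deck and slid it in until the pin stopped at the hub. It sat about 28–29 mm from the cam axis, under about a 10 N push.
- **Turning:** I turned the cam clockwise to about 2.5 rad. The torque climbed from about 2.2–2.3 rad and settled at 0.39 N m. When I let go, the cam did not spring back. I regripped, tightened a little more to 0.44 N m, then released and withdrew.
- **Last checks:** The pin is 22.6 mm from the axis and the boards are square within about 0.01 rad. Bar angle is unchanged after release and nothing is touching the gripper. Before-and-after pictures showed no change for the plate, beaker, tape or scissors.
- **Disagreed or not confirmed:**
  - A coarse picture reading left a gap of 1.7–2.8 mm between the block and the cheeks. Close-ups showed about 0.6 mm, unchanged while the torque rose, so I took the board as seated.
  - The pull of about 20–25 N is worked out from torque and angle, not measured.
  - A few pixels changed at the brush, and I did not check whether that was the arm's shadow.
  - The jar and bottle on the deck I only looked at; they were still standing.

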